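# Set up the solder spool carousel and switch on the fume extractor over its guard

### The arm

A 6-joint arm with a two-finger parallel gripper is mounted at the origin on the work surface; the furniture and walls round the work are solid. World frame = base frame: x ahead of the robot, y to its left, z up, the work surface at z = 0. Lengths are in mm, angles in rad, forces in N, time in s.
With the tool pointing down it reaches from about 275 to 1000 mm from the base axis. Payload 8.4 kg.
Tool frame: the origin (TCP) lies at the very end of the fingers, on their centre line; the grasp point (between the pads) lies behind it (r.grip_point_offset is the x of the grasp point in the tool frame, in mm); x points along the fingers, z is the direction in which the jaws open and shut, and the axes are right-handed (so a half turn about x gives the same grasp; the last joint's range is limited). The gripper opens to 85 mm and grips with 20 to 120 N. Pads are 22 mm wide; open, the fingers measure 114 mm over their backs; the gripper's body (76 mm by 85 mm) begins 54 mm behind the grasp point. The pads swing forward as they close: fully open they stand 13 mm farther back than shut.
Start: joints at [1.243, 0.353, 1.633, -0, 1.155, -0.002], TCP at [200.04, 592.125, 231.281] pointing down, gripper open.
Joint ranges: [-2.63, 2.63], [-0.92, 2.1], [0.06, 2.66], [-1.3, 4.44], [0, 2.69], [-3.02, 3.02]. Speed limits (rad/s): [2.22, 2.22, 2.79, 3.14, 3.14, 3.14].

### API

Orientations are given as [roll, pitch, yaw] about the fixed x, y, z axes, in that order (R = Rz(yaw) Ry(pitch) Rx(roll)).
In Python, from rig import r, vision, order gives the robot as it stands. The module is installed in compiled form; this text tells all that it offers.
- The arm moves only by the tool step_arm, never from a script. Its argument "rows" is a list of rows, each a list of 7 numbers: the shift along the world's x, y, z in mm, then the turn, a rotation vector about the world's x, y, z in rad, then the finger opening in mm, from 0 to 85.4. A call has exactly 8 rows; each row is the pose to reach, as a shift and turn from the pose measured when the call began; what a row does not reach only later rows make up. A row lasts 1/8 s, in which the tool goes at most 62.5 mm and 10.7 degrees, less where a joint would pass 70% of its speed; a pose out of reach is approached as far as the arm can. A call with a gripper value outside its range is refused whole. The fingers move at their own pace and stop on an object; "force" is the grip in N (left out, the last holds). Time passes only in rows, so rows that repeat a pose let the fingers close, or fill a call up. It gives the time, the measured TCP pose, the force and the opening at its end, in the units of the state.
- r.sense(): the state, without advancing time (a new reading comes with each control period).
- vision.grab_frame(name): name is "scene" or "top" or "wrist"; returns (picture, depth): 420x560x3 uint8, red, green, blue; 420x560 float32, mm along the optical axis (not along the pixel's ray), 0 where there is no reading.
- vision.camera_info(name): a dict with "K" (3x3 intrinsics, pixels), "distortion" ([k1, k2, p1, p2, k3] as OpenCV has them; the pictures are not rectified), "origin" and "attitude" of the camera in the world; the wrist camera has in their place "tool_from_camera" (4x4, takes a point from camera to tool coordinates, whose origin is the TCP and whose axes are the tool frame's). Camera axes: x right, y down, z forward; pixel columns grow to the right and rows downward; lengths in mm; the calibration is good to about 2 mm. A picture is of the moment at which its call begins: read the wrist's pose just before it. camera_info takes no time and is no camera call.
- order.sign_off(): hands the job in, once; it reports no verdict.
The state is a dict: "clock": time; "qpos": joint angles; "qvel": joint speeds; "joint_efforts": joint torques, N m; "eef_pos": TCP position; "tcp_rot": TCP orientation; "contact_force": force on the tool from outside, world axes, zero at the start; "wrist_torque": the same for the moment, N m; "opening": opening from 0.0 (shut) to 1.0 (fully open).
Only numpy, scipy, OpenCV 4.12 (cv2) and the standard library are available. Lean on these libraries where they do the work, as an engineer would, in place of code of your own. Each camera call takes 0.05 s, during which the arm holds its last target.

### The job

Stand every loose solder spool upright and centred on its own pad of the round four-pad carousel, then turn the carousel exactly one click anticlockwise (seen from above) so that it rests in its next detent. Then switch on the fume extractor: take the bent rod from its stand, reach over the splash guard, hook the red crossbar of the lever behind it and pull the lever fully over towards the guard, touching it with the rod only; lay the rod back level in its stand. At the end all spools must still be centred on pads; leave the bottle and the bin of blue parts where they are.

Things in the scene. Friction and masses are not known exactly. Their poses are not given: they have to be found in the camera images.
- spool_a: solder spool, black flanges 60 mm in diameter with silvery wire between, 41 mm tall, standing upright on one flange, about 0.22 kg; solid to the touch as a plain cylinder of 60 mm, so it may be gripped anywhere on its side. Origin at the centre of its underside, z up along its axis. May be absent.
- spool_b: solder spool, black flanges 60 mm in diameter with silvery wire between, 41 mm tall, standing upright on one flange, about 0.22 kg; solid to the touch as a plain cylinder of 60 mm, so it may be gripped anywhere on its side. Origin at the centre of its underside, z up along its axis. May be absent.
- spool_c: solder spool, black flanges 60 mm in diameter with silvery wire between, 41 mm tall, standing upright on one flange, about 0.22 kg; solid to the touch as a plain cylinder of 60 mm, so it may be gripped anywhere on its side. Origin at the centre of its underside, z up along its axis. May be absent.
- carousel_base: fixed round foot of the carousel; origin on the carousel's axis at bench level; z up. A small tongue with an orange block points along its own -x. Beyond it on the left, fixed bins hang from a wall rail: they fill x > 0.59 m, y > 0.165 m from 120 mm above the bench upwards
- carousel (a joint): turn of the carousel disc in rad, growing anticlockwise seen from above; detents at 0 (start), 1.571 and 3.142, range -0.2 to 3.34. A sprung detent with about 0.25 N m peak: past half way (0.785) it draws itself gently on into the next detent, and if let go earlier it falls back; it rests within 0.05 rad of a detent
- pad0 (a point): centre of pad 0 on the carousel disc (rubber ring 68 mm across, flush with the disc), at the disc's top surface, 30 mm above the bench; 70 mm from the carousel's axis, 45 degrees round from the disc's own x. The flat aluminium disc is 250 mm in diameter with a raised rim (inner radius 118 mm, 16 mm above the disc); any spool may go on any pad; friction alone holds the spools, which slip if the disc is started or stopped with a jerk
- pad1 (a point): centre of pad 1 on the carousel disc (rubber ring 68 mm across, flush with the disc), at the disc's top surface, 30 mm above the bench; 70 mm from the carousel's axis, 135 degrees round from the disc's own x. The flat aluminium disc is 250 mm in diameter with a raised rim (inner radius 118 mm, 16 mm above the disc); any spool may go on any pad; friction alone holds the spools, which slip if the disc is started or stopped with a jerk
- pad2 (a point): centre of pad 2 on the carousel disc (rubber ring 68 mm across, flush with the disc), at the disc's top surface, 30 mm above the bench; 70 mm from the carousel's axis, 225 degrees round from the disc's own x. The flat aluminium disc is 250 mm in diameter with a raised rim (inner radius 118 mm, 16 mm above the disc); any spool may go on any pad; friction alone holds the spools, which slip if the disc is started or stopped with a jerk
- pad3 (a point): centre of pad 3 on the carousel disc (rubber ring 68 mm across, flush with the disc), at the disc's top surface, 30 mm above the bench; 70 mm from the carousel's axis, 315 degrees round from the disc's own x. The flat aluminium disc is 250 mm in diameter with a raised rim (inner radius 118 mm, 16 mm above the disc); any spool may go on any pad; friction alone holds the spools, which slip if the disc is started or stopped with a jerk
- knob_bar (a point): centre of the black bar knob on the central post of the carousel, 96 mm above the bench; the bar is 46 mm long along this frame's x, 14 mm wide along y, 24 mm tall, turns with the disc; the post below it is 12 mm thick and rises from a round grey hub of 60 mm diameter, 17 mm above the disc
- console: fixed switch console; origin on its base plate's underside below the lever's hinge axis; its own -x faces the splash guard, an aluminium sheet 120 mm wide (y), 4 mm thick at x = -64 mm, its top 126 mm above the bench with a black beading, with 45 mm deep, 78 mm high side wings at y = +-58 mm reaching back to x = -20 mm; open behind and above. It stands between two white overhanging fixture bars (top 60 mm above the bench), which are fixed
- lever (a joint): extractor lever in rad: 0 = off, leaning 0.5 rad away from the guard; 1.0 = fully on, leaning 0.5 rad towards the guard; it stays where it is left; about 1 N at the crossbar moves it. Hinge axis along the console's y, 30 mm above the bench over the console's origin
- lever_bar (a point): middle of the red crossbar at the lever's top: 58 mm wide along y, 14 mm thick, 68 mm from the hinge axis (off: 33 mm behind the hinge, on: 33 mm in front of it, about 90 mm above the bench, highest 98 mm midway)
- rod: loose bent rod, 0.13 kg: an orange handle 110 mm long (x) by 16 mm (y) by 24 mm (z), origin at the handle's middle; from its front (+x) end a steel rod of 8 mm thickness runs level to x = 140 mm and then bends straight down (-z) to its tip 94 mm below the origin. Its centre of mass is about 15 mm ahead of the origin
- rod_tip (a point): lowest point of the rod's bent-down leg
- rod_stand: fixed stand; origin at bench level under its middle; two posts 13 mm thick at x = +-42 mm carry open saddles (floor 112 mm above the bench, 27 mm wide, with flared lips up to 133 mm), in which the rod's handle lies along the stand's x, the leg hanging free ahead of its +x end; between the posts the handle is free to be gripped
- stand_seat (a point): where the middle of the rod's handle lies when the rod is in its stand, 124 mm above the bench
- cleaner_bottle: bystander: white bottle with a red cap, 55 mm across, 122 mm tall; origin under its centre
- bin_relays: bystander: black stack bin of blue parts, 160 x 105 mm, 80 mm tall; origin under its centre

How it is judged (in metres and radians):
On the way, in this order (a step that is already met when the one before it is completed fails the run):
1. every spool stands on a pad while the carousel is still in its first detent ((distance between spool_a and pad0 below 0.016 m or distance between spool_a and pad1 below 0.016 m or distance between spool_a and pad2 below 0.016 m or distance between spool_a and pad3 below 0.016 m) and angle between each of spool_a, spool_b, spool_c's own z axis and vertical below 0.1 rad and (distance between spool_b and pad0 below 0.016 m or distance between spool_b and pad1 below 0.016 m or distance between spool_b and pad2 below 0.016 m or distance between spool_b and pad3 below 0.016 m) and (distance between spool_c and pad0 below 0.016 m or distance between spool_c and pad1 below 0.016 m or distance between spool_c and pad2 below 0.016 m or distance between spool_c and pad3 below 0.016 m) and value of joint carousel between -0.2 and 0.2 rad), for 0.2 s.
2. the carousel rests in its next detent, one click anticlockwise (value of joint carousel between 1.4508 and 1.6908 rad and velocity of joint carousel below 0.1 rad/s), for 0.3 s.
3. the lever is pulled fully over by the rod (value of joint lever above 0.85 rad and contact force between rod and lever above 0.05 N).
At the end, for the whole second after the job is handed in: Each spool upright (0.1 rad), its centre within 16 mm of a pad centre; carousel at 1.571 +- 0.12 rad; lever beyond 0.85 rad; rod at rest in its stand: handle middle within 20 mm of the seat, level within 0.12 rad, along the stand within 0.15 rad ((distance between spool_a and pad0 below 0.016 m or distance between spool_a and pad1 below 0.016 m or distance between spool_a and pad2 below 0.016 m or distance between spool_a and pad3 below 0.016 m) and angle between each of spool_a, spool_b, spool_c's own z axis and vertical below 0.1 rad and (distance between spool_b and pad0 below 0.016 m or distance between spool_b and pad1 below 0.016 m or distance between spool_b and pad2 below 0.016 m or distance between spool_b and pad3 below 0.016 m) and (distance between spool_c and pad0 below 0.016 m or distance between spool_c and pad1 below 0.016 m or distance between spool_c and pad2 below 0.016 m or distance between spool_c and pad3 below 0.016 m) and linear speed of each of spool_a, spool_b, spool_c, rod below 0.03 m/s and value of joint carousel between 1.4508 and 1.6908 rad and value of joint lever above 0.85 rad and distance between rod and stand_seat below 0.02 m and angle between rod's own z axis and vertical below 0.12 rad and angle between the x axis of rod and the x axis of rod_stand, either way round below 0.15 rad); the robot touches nothing.
It fails at once if the lever is touched with the fingers or the arm instead of the rod (contact force between any of the fingers, the arm and lever above 0.3 N).
It fails at once if the bottle or the bin of blue parts is moved by more than 30 mm (distance of any of cleaner_bottle, bin_relays from where it was at the start of the episode above 0.03 m).
Of spool_a, spool_b, spool_c only 2 to 3 are there at a start; the rules pass over those that are not, and their reading is None.
At some moment in a run one of spool_a, spool_b, spool_c may be knocked a few centimetres aside while the robot is not near it.
It also fails if it takes over 208 s, if anything falls off the work surface, if the arm or the gripper's body presses on something with over 40 N, if the wrist force passes 120 N, or if a joint passes its speed limit or range.

## Working session

There is one attempt and no reset: what is moved stays moved. The work goes in short steps, Python scripts to look and compute and a tool call to move; the robot and the scene stay as the last step left them, time stands still between calls to the robot, and variables do not carry over. Pictures are saved under pics/ and viewed, and the job is handed in when it is done.

Besides the shell and the picture viewer there is one more tool, called as a command line: name --pt "numbers of a row" for each row, then --argument value for the rest. step_arm: Moves the arm, as the interface text tells. Its arguments: {"type":"object","properties":{"rows":{"type":"array"},"force":{"type":"number"}},"required":["rows"]}

```bash
mkdir -p pics; cat > h.py <<'E'
import numpy as np, cv2
from rig import r, vision, order
from scipy.spatial.transform import Rotation as R
def save(img,n): cv2.imwrite('pics/'+n+'.png',img[:,:,::-1])
def cam(name,pose=None):
    c=vision.camera_info(name)
    K=np.array(c['K'],float);d=np.array(c['distortion'],float)
    return c,K,d
E
python3 - <<'E'
from h import *
print(r.sense()); print(r.grip_point_offset)
for n in ('scene','top','wrist'):
    print(n,vision.camera_info(n))
    p,d=vision.grab_frame(n); save(p,n+'0'); np.save('pics/%s0.npy'%n,d); np.save('pics/%s0p.npy'%n,p)
E
```

```text
{'clock': 0.0, 'qpos': array([ 1.24260263e+00,  3.53632729e-01,  1.63413685e+00, -3.67676699e-08,
        1.15515541e+00, -2.41714390e-03]), 'qvel': array([-1.27128855e-03, -1.16783423e-03, -2.07648048e-03, -1.45342673e-04,
       -1.02845645e-04,  4.19399664e-05]), 'joint_efforts': array([ 1.96560732e-04, -6.05256701e+01, -3.42079389e+01,  6.06044205e-05,
        8.94427387e-03, -4.36610918e-06]), 'eef_pos': array([199.88925714, 591.68620416, 230.57013039]), 'tcp_rot': array([ 3.13920074,  1.56946399, -1.89896478]), 'contact_force': array([-0.5183674 ,  0.42349312, -0.01388616]), 'wrist_torque': array([-0.020654  ,  0.00999346,  0.02043866]), 'opening': 0.9996602201718422}
-18.700000000000003
scene {'K': array([[429.80686221,   0.        , 279.30360863],
       [  0.        , 429.80686221, 210.9407303 ],
       [  0.        ,   0.        ,   1.        ]]), 'distortion': array([-0.07831026,  0.        ,  0.        ,  0.        ,  0.        ]), 'origin': array([ 494.11531186, -664.02986519,  988.70273262]), 'attitude': array([-2.5177748 , -0.01793031, -0.13807207])}
top {'K': array([[
[... 275 characters left out ...]
91641, 1345.51725422]), 'attitude': array([-3.00921685,  0.00492633, -1.57686089])}
wrist {'K': array([[375.9163871 ,   0.        , 277.07262503],
       [  0.        , 375.9163871 , 208.90044886],
       [  0.        ,   0.        ,   1.        ]]), 'distortion': array([-0.10136621,  0.        ,  0.        ,  0.        ,  0.        ]), 'tool_from_camera': array([[ 6.70452740e-04, -2.69642715e-01,  9.62960205e-01,
        -1.43203855e+02],
       [ 4.38730182e-04, -9.62960250e-01, -2.69643032e-01,
         6.67960362e+01],
       [ 9.99999679e-01,  6.03262616e-04, -5.27318941e-04,
        -3.94550882e-01],
       [ 0.00000000e+00,  0.00000000e+00,  0.00000000e+00,
         1.00000000e+00]])}
```

View pics/top0.png

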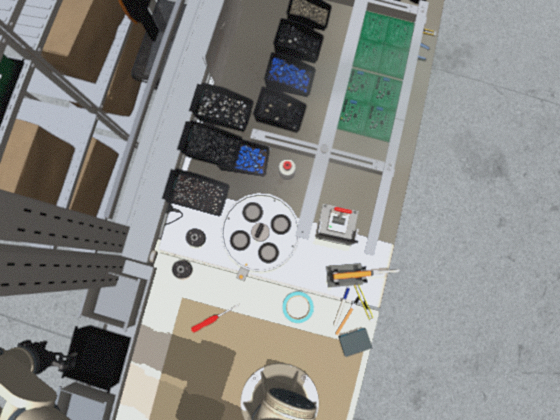

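View pics/scene0.png

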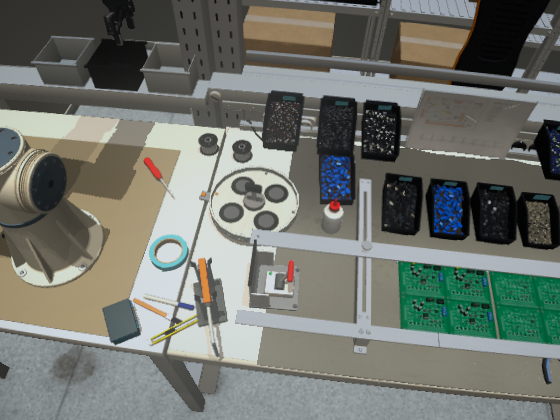

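View pics/wrist0.png

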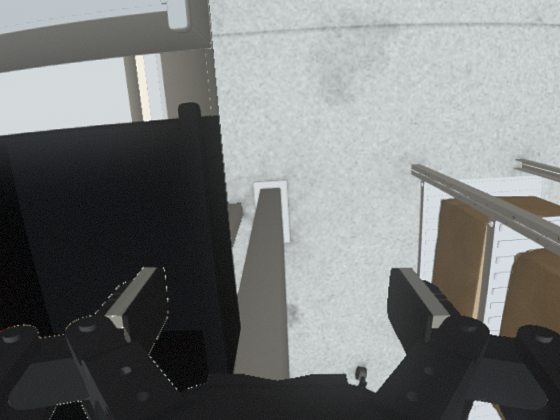

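```bash
cat >> h.py <<'E'
def extr(name,st=None):
    c=vision.camera_info(name)
    if name=='wrist':
        T=np.array(c['tool_from_camera']); st=st if st is not None else r.sense()
        Rt=R.from_euler('xyz',st['tcp_rot']).as_matrix()
        return Rt@T[:3,:3], Rt@T[:3,3]+np.array(st['eef_pos'])
    return R.from_euler('xyz',c['attitude']).as_matrix(), np.array(c['origin'],float)
def rays(name,uv,st=None):
    c,K,d=cam(name); M,o=extr(name,st)
    n=cv2.undistortPoints(np.asarray(uv,float).reshape(-1,1,2),K,d).reshape(-1,2)
    return o, np.c_[n,np.ones(len(n))]@M.T
def onz(name,uv,z,st=None):
    o,v=rays(name,uv,st); t=(z-o[2])/v[:,2]; return o+v*t[:,None]
def tri(n1,uv1,n2,uv2):
    o1,v1=rays(n1,[uv1]);o2,v2=rays(n2,[uv2]);v1=v1[0];v2=v2[0]
    A=np.c_[v1,-v2];s=np.linalg.lstsq(A,o2-o1,rcond=None)[0]
    p,q=o1+s[0]*v1,o2+s[1]*v2
    return (p+q)/2,np.linalg.norm(p-q)
def cloud(name,depth,st=None):
    h,w=depth.shape;u,v=np.meshgrid(np.arange(w),np.arange(h))
    o,vv=rays(name,np.c_[u.ravel(),v.ravel()],st)
    P=o+vv*depth.reshape(-1,1); P[depth.ravel()<=0]=np.nan
    return P.reshape(h,w,3)
def proj(name,P,st=None):
    c,K,d=cam(name); M,o=extr(name,st)
    Pc=(np.asarray(P,float).reshape(-1,3)-o)@M
    return cv2.projectPoints(Pc,np.zeros(3),np.zeros(3),K,d)[0].reshape(-1,2)
E
python3 - <<'E'
from h import *
for n in ('top','scene'):
    p=np.load('pics/%s0p.npy'%n);d=np.load('pics/%s0.npy'%n)
    C=cloud(n,d)
    pts=dict(top=[(196,237),(181,269),(253,212),(283,222),(240,240),(269,252),(261,231),(288,165),(243,274),(342,211),(350,274),(388,270),(297,306)],
      scene=[(208,138),(242,146),(243,184),(273,192),(231,211),(266,220),(253,188),(336,206),(204,196),(290,265),(205,270),(213,345)])[n]
    for u,v in pts: print(n,(u,v),C[v,u].round(0),p[v,u])
# crops
p=np.load('pics/top0p.npy');save(cv2.resize(p[150:330,140:420],None,fx=2.85,fy=2.85,interpolation=cv2.INTER_CUBIC),'topc')
p=np.load('pics/scene0p.npy');save(cv2.resize(p[110:370,130:410],None,fx=2.3,fy=2.3,interpolation=cv2.INTER_CUBIC),'scenec')
E
```

```text
top (196, 237) [524. 262.  42.] [127 125 122]
top (181, 269) [422. 309.  40.] [68 66 66]
top (253, 212) [605.  81.  30.] [156 152 151]
top (283, 222) [571. -16.  31.] [166 160 157]
top (240, 240) [514. 122.  31.] [159 155 152]
top (269, 252) [475.  29.  36.] [163 158 155]
top (261, 231) [536.  51. 100.] [89 85 83]
top (288, 165) [740. -32. 106.] [148  77  79]
top (243, 274) [406. 114.   8.] [188 185 185]
top (342, 211) [ 597. -197.   97.] [202  56  48]
top (350, 274) [ 405. -210.  136.] [225 176  80]
top (388, 270) [ 416. -325.  124.] [188 185 180]
top (297, 306) [303. -59.   3.] [223 226 221]
scene (208, 138) [424. 314.  40.] [72 73 70]
scene (242, 146) [525. 263.  43.] [57 59 56]
scene (243, 184) [516. 123.  32.] [112 113 109]
scene (273, 192) [597.  84.  31.] [111 111 108]
scene (231, 211) [474.  36.  27.] [115 117 113]
scene (266, 220) [566.  -9.  31.] [113 113 111]
scene (253, 188) [539.  49. 102.] [62 64 61]
scene (336, 206) [744. -38. 104.] [194  38  36]
scene (204, 196) [401. 111.  10.] [143 115 101]
scene (290, 265) [ 601. -189.   99.] [217  61  55]
scene (205, 270) [ 408. -199.  137.] [218 135  66]
scene (213, 345) [ 414. -361.  110.] [96 97 93]
```

View pics/topc.png

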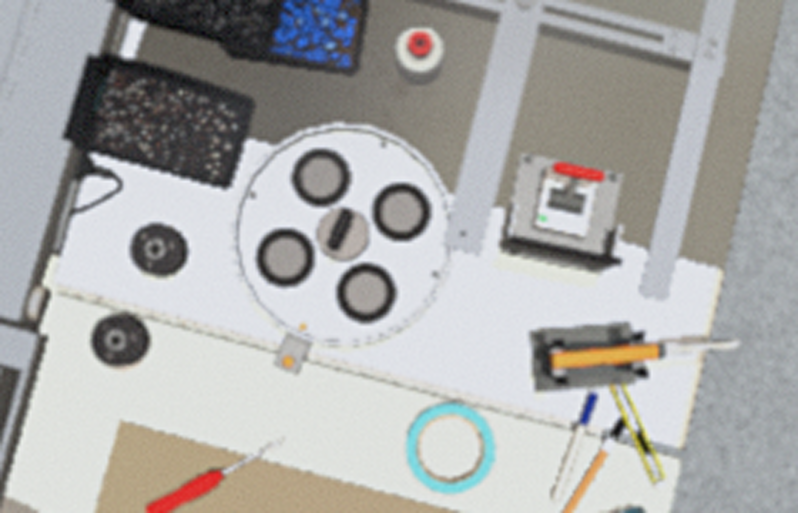

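View pics/scenec.png

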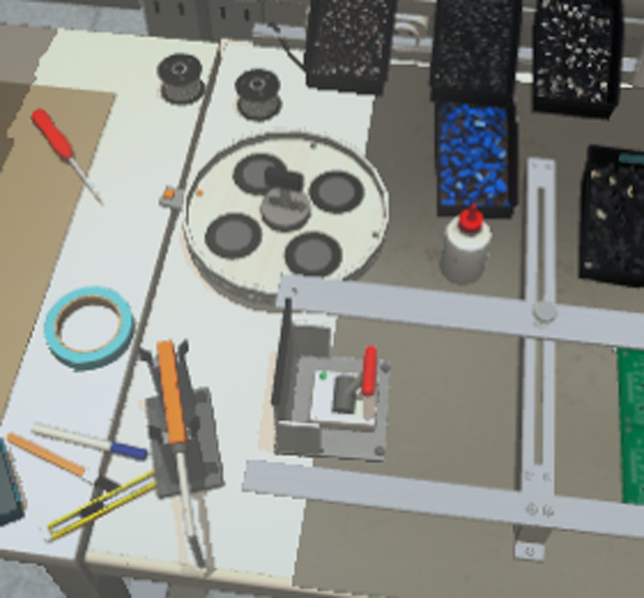

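```bash
cat >> h.py <<'E'
def tool():
    s=r.sense(); M=R.from_euler('xyz',s['tcp_rot']).as_matrix()
    return s,M
def jaw(M): return np.arctan2(M[1,2],M[0,2])
def circ(xy):
    A=np.c_[2*xy,np.ones(len(xy))];s=np.linalg.lstsq(A,(xy**2).sum(1),rcond=None)[0]
    return s[:2],np.sqrt(s[2]+s[0]**2+s[1]**2)
def blob(C,c,rad,z0,z1):
    m=(np.hypot(C[...,0]-c[0],C[...,1]-c[1])<rad)&(C[...,2]>z0)&(C[...,2]<z1)
    return m
E
python3 - <<'E'
from h import *
s,M=tool(); print('toolx',M[:,0].round(3),'jaw',jaw(M))
for n in ('top','scene'):
    p=np.load('pics/%s0p.npy'%n);d=np.load('pics/%s0.npy'%n);C=cloud(n,d)
    for c in ((524,262),(423,311)):
        m=blob(C,c,60,34,50); P=C[m]; uv=np.argwhere(m)[:,::-1].astype(np.float32)
        (cc,rr)=cv2.minEnclosingCircle(P[:,:2].astype(np.float32))
        print(n,c,len(P),P.mean(0).round(1),np.median(P[:,2]).round(1),'mec',np.round(cc,1),round(rr,1))
    # pads: dark rings at z~30
    m=blob(C,(537,52),112,20,38)&(p.max(2)<(110 if n=='top' else 90))
    lab,L,st,ce=cv2.connectedComponentsWithStats(m.astype(np.uint8))
    for i in range(1,lab):
        if st[i,4]>40:
            uv=np.argwhere(L==i)[:,::-1]; P=onz(n,uv,30.); cc,rr=cv2.minEnclosingCircle(P[:,:2].astype(np.float32)); print('  pad?',st[i,4],np.round(cc,1),round(rr,1))
    # knob
    m=blob(C,(537,52),40,90,120); P=C[m]; print('knob',len(P),P.mean(0).round(1))
    print('  rect',cv2.minAreaRect(P[:,:2].astype(np.float32)))
E
```

```text
toolx [-0.    -0.001 -1.   ] jaw 1.2449877390845119
top (524, 262) 274 [523.6 268.4  41. ] 41.0 mec [523.7 268.7] 30.0
top (423, 311) 252 [422.7 310.7  41. ] 41.0 mec [422.9 310.5] 29.0
  pad? 147 [605.1  83.1] 31.4
  pad? 154 [565.3  -7.1] 31.6
  pad? 153 [514.8 123.4] 31.5
  pad? 151 [474.6  32.3] 31.6
knob 73 [538.5  57.  106.3]
  rect ((539.4798583984375, 57.268978118896484), (13.878461837768555, 45.497589111328125), 67.02809143066406)
scene (524, 262) 226 [523.9 262.8  39.4] 39.2 mec [524.  264.1] 32.9
scene (423, 311) 222 [421.4 305.7  39.4] 39.3 mec [421.7 306.9] 31.7
  pad? 123 [513.8 120. ] 32.3
  pad? 170 [604.7  80.6] 32.2
  pad? 175 [473.7  30.1] 32.2
  pad? 184 [564.7  -9.4] 32.2
knob 130 [539.5  52.7 102.6]
  rect ((539.95166015625, 55.057838439941406), (14.979995727539062, 46.116615295410156), 67.42251586914062)
```

```bash
python3 - <<'E'
from h import *
for n in ('top','scene'):
    C=cloud(n,np.load('pics/%s0.npy'%n)).reshape(-1,3)
    print(n)
    for x in range(100,620,60):
        row=[]
        for y in range(100,700,50):
            m=(C[:,0]>x)&(C[:,0]<x+60)&(C[:,1]>y)&(C[:,1]<y+50)
            row.append('%4.0f'%C[m,2].max() if m.any() else '  - ')
        print(x,' '.join(row))
E
```

```text
top
100   12   14   10   10   11   13  251  250  581  555   -    - 
160   11   11   12   11  701  708  702  687  446  474  269   - 
220   11   23   32   31   10    6  250  674  623  551  440  346
280   21   21    9   12   10  250  248  248  250   -    -    - 
340   18    7    8    8   50  250  247  684  249   -    -    - 
400   51   46    6   45   48  196  708  706   -    -    -    - 
460   38   50   45   47  163  197  742  706  630   -    -    - 
520   37  163   48   49  196  195  751  237   -    -    -    - 
580   49  168  190  199  198  196  195  237   -    -  -859   - 
scene
100    7    6    7    7    9    7  248  246  246  247   -    - 
160    6    9    7    7    7    5  246    2  381  379  333  309
220    7   25   26   27    7  246  248  248  247  374  332  310
280   18   18    7    6    5  247  245  246  247   -    -    - 
340   15    4    4   42   43  249  246  412  248   -    -    - 
400   48    3    3   43  168  192  415  413   -    -    -    - 
460   46   49   42   44  191  193  419  389  384   -    -    - 
520   35  163   43   43  193  193  420  398   -    -    -    - 
580  154  167  194  195  197  195  228  232   -    -    -    -
```

```bash
python3 - <<'E'
from h import *
for n in ('top','scene'):
    C=cloud(n,np.load('pics/%s0.npy'%n)).reshape(-1,3)
    print(n); print('    ',' '.join('%4d'%y for y in range(160,420,20)))
    for x in range(360,640,20):
        row=[]
        for y in range(160,420,20):
            m=(C[:,0]>x)&(C[:,0]<x+20)&(C[:,1]>y)&(C[:,1]<y+20)
            row.append('%4.0f'%np.nanmax(C[m,2]) if m.any() else '  - ')
        print(x,' '.join(row))
E
```

```text
top
      160  180  200  220  240  260  280  300  320  340  360  380  400
360    6    6    5    6    8    4    7    6    5    5  249  248  165
380    7    4    7    5    8    6    8   50   35    7  249  250  247
400    6    5    4    5    5    5   45   47   48    5  164  164  247
420    6    3    4    4    4    6   45   45   47    5  163  166  164
440    5    5    6    5    2    5   44   44   42  186  193  196  195
460   45    8    6    7    4    8    6    6    8  186  196  197  197
480   49    5    4    9   44   46   45    5    8  189  195  196  195
500   48    7    6   41   47   46   44    4    8  193  193  193  194
520   50   49    5   45   48   49   45    5    6  193  194  194  195
540   49    4    4    5   44   46   44    4  178  195  194  195  194
560  162  163    5    5    6    5    4    5  195  196  195  194  192
580  156  168  180  188  195  198    7    9  195  194  195  195  195
600  157  144  152  161  195  199  197  198  194  195  196  195  194
620  138  143  155  162  175  177  183  198  195  194  196  194  195
scene
      160  180  200  220  240  260  280  300  320  340
[... 281 characters left out ...]
  161  162
440   -1   -0    2    3    2    2   42   43   43  183  192  190  191
460   43   -0    1    1    2    1    2    1    1  188  192  193  190
480   48   -     1    3   41   43    3    2    2  190  193  191  191
500   49   -     1   42   43   44   42   -     2  193  192  192  192
520   49   -     0   41   43   43   43   -    -1  192  193  193  377
540   49   -    -    40   42   43   39    2  193  193  192  192  408
560  157  163    3    4    2    1    4    3  191  191  193  192  190
580  164  167  181  189  194  195   -0    2  192  192  192  192  190
600  151  140  151  161  192  195  195  195  193  194  192  193  191
620  137  144  154  163  170  179  179  197  195  194  195  192  193
```

```bash
python3 - <<'E'
from h import *
for n in ('top','scene'):
    C=cloud(n,np.load('pics/%s0.npy'%n)).reshape(-1,3)
    print(n)
    for x in range(360,600,10):
        m=(C[:,0]>x)&(C[:,0]<x+10)&(C[:,1]>200)&(C[:,1]<450)&(C[:,2]>75)
        Q=C[m]; 
        if len(Q): i=Q[:,1].argsort()[:3]; print(x,Q[i].round(0).tolist())
    for y in range(160,320,20):
        m=(C[:,1]>y)&(C[:,1]<y+20)&(C[:,0]>450)&(C[:,0]<650)&(C[:,2]>75)
        Q=C[m]
        if len(Q): i=Q[:,0].argsort()[:2]; print('y',y,Q[i].round(0).tolist())
p=np.load('pics/scene0p.npy');save(cv2.resize(p[40:190,150:350],None,fx=4,fy=4,interpolation=cv2.INTER_CUBIC),'scened')
E
```

```text
top
360 [[370.0, 374.0, 144.0], [369.0, 375.0, 130.0], [363.0, 376.0, 129.0]]
370 [[379.0, 374.0, 247.0], [379.0, 374.0, 155.0], [375.0, 374.0, 136.0]]
380 [[390.0, 370.0, 243.0], [390.0, 371.0, 248.0], [387.0, 371.0, 247.0]]
390 [[395.0, 369.0, 246.0], [392.0, 370.0, 243.0], [399.0, 370.0, 140.0]]
400 [[408.0, 368.0, 138.0], [408.0, 368.0, 157.0], [407.0, 368.0, 128.0]]
410 [[419.0, 364.0, 133.0], [413.0, 365.0, 138.0], [419.0, 365.0, 157.0]]
420 [[428.0, 361.0, 160.0], [425.0, 362.0, 140.0], [422.0, 362.0, 137.0]]
430 [[431.0, 371.0, 157.0], [431.0, 372.0, 138.0], [431.0, 372.0, 147.0]]
440 [[448.0, 358.0, 173.0], [448.0, 358.0, 162.0], [448.0, 359.0, 180.0]]
450 [[456.0, 353.0, 170.0], [460.0, 353.0, 160.0], [459.0, 354.0, 168.0]]
460 [[468.0, 350.0, 163.0], [468.0, 351.0, 167.0], [462.0, 352.0, 164.0]]
470 [[471.0, 350.0, 161.0], [470.0, 351.0, 178.0], [471.0, 351.0, 167.0]]
480 [[489.0, 359.0, 154.0], [487.0, 360.0, 189.0], [488.0, 360.0, 180.0]]
490 [[499.0, 356.0, 174.0], [495.0, 357.0, 150.0], [496.0, 357.0, 188.0]]
500 [[507.0, 353.0, 154.0], [508.0, 354.0, 173.0], [509.0, 3
[... 2609 characters left out ...]
 165.0], [565.0, 335.0, 184.0], [562.0, 335.0, 191.0]]
570 [[576.0, 331.0, 171.0], [578.0, 332.0, 163.0], [572.0, 332.0, 156.0]]
580 [[589.0, 200.0, 143.0], [589.0, 200.0, 138.0], [587.0, 201.0, 165.0]]
590 [[592.0, 201.0, 133.0], [598.0, 204.0, 134.0], [595.0, 204.0, 134.0]]
y 160 [[577.0, 167.0, 157.0], [577.0, 169.0, 152.0]]
y 180 [[579.0, 181.0, 159.0], [579.0, 182.0, 162.0]]
y 200 [[584.0, 201.0, 169.0], [585.0, 204.0, 169.0]]
y 220 [[589.0, 222.0, 179.0], [590.0, 225.0, 180.0]]
y 240 [[594.0, 240.0, 191.0], [595.0, 247.0, 188.0]]
y 260 [[600.0, 260.0, 195.0], [600.0, 266.0, 193.0]]
y 280 [[605.0, 283.0, 193.0], [606.0, 287.0, 193.0]]
y 300 [[610.0, 303.0, 191.0], [610.0, 303.0, 194.0]]
```

View pics/scened.png

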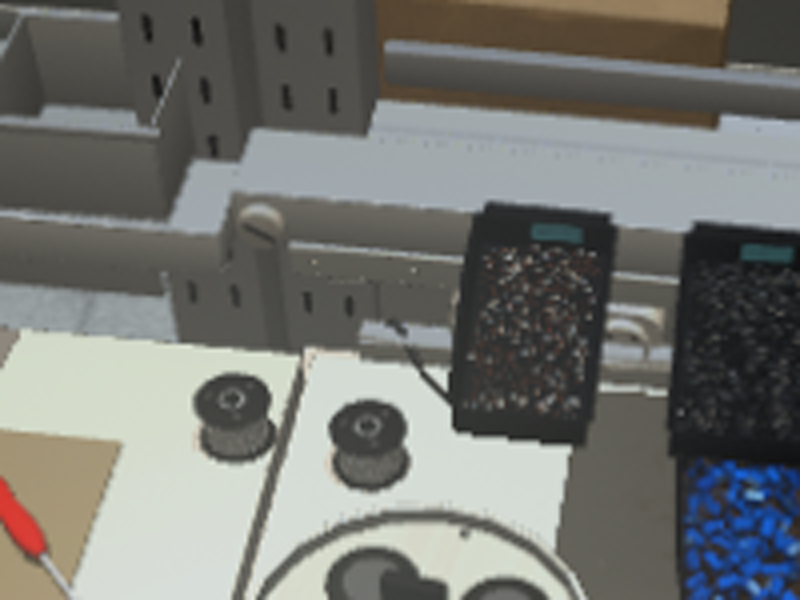

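step_arm --pt "0 0 60 0 0 0 85" --pt "0 0 120 0 0 0 85" --pt "0 0 180 0 0 0 85" --pt "0 0 200 0 0 0 85" --pt "25 -50 200 0 0 -0.1 85" --pt "50 -100 200 0 0 -0.2 85" --pt "75 -150 200 0 0 -0.3 85" --pt "100 -200 200 0 0 -0.4 85"

```text
clock: 1.15
eef_pos: [300.3, 390.1, 430.5]
tcp_rot: [-2.995, 1.57, -2.153]
contact_force: [0.4, 0.4, -0.2]
opening: 0.995
```

step_arm --pt "30 -30 0 0 0 -0.1 85" --pt "70 -50 0 0 0 -0.2 85" --pt "110 -70 0 0 0 -0.3 85" --pt "150 -90 -20 0 0 -0.4 85" --pt "190 -110 -60 0 0 -0.47 85" --pt "215 -120 -110 0 0 -0.47 85" --pt "224 -122 -160 0 0 -0.47 85" --pt "224 -122 -170 0 0 -0.47 85"

```text
clock: 2.15
eef_pos: [522.8, 266.8, 257.0]
tcp_rot: [-3.034, 1.563, -2.663]
contact_force: [0.1, -0.7, 0.1]
opening: 0.991
```

```bash
cat > look.py <<'E'
import sys
from h import *
tag=sys.argv[1]; names=sys.argv[2:]
for n in names:
    s=r.sense(); p,d=vision.grab_frame(n); save(p,n+tag); np.savez('pics/%s%s.npz'%(n,tag),p=p,d=d,pos=s['eef_pos'],rot=s['tcp_rot'])
    st=dict(eef_pos=s['eef_pos'],tcp_rot=s['tcp_rot'])
    C=cloud(n,d,st)
    # spool tops on bench / on disc
    for zlo,zhi,lab in ((33,50,'bench'),(62,80,'disc')):
        m=(C[...,2]>zlo)&(C[...,2]<zhi)&(C[...,0]>350)&(C[...,0]<690)&(C[...,1]>-90)&(C[...,1]<345)&(p.max(2)<150)
        m=cv2.morphologyEx(m.astype(np.uint8),cv2.MORPH_OPEN,np.ones((3,3)))
        k,L,stt,ce=cv2.connectedComponentsWithStats(m)
        for i in range(1,k):
            if stt[i,4]>60:
                P=C[L==i]; z0=np.median(P[:,2]); cc,rr=cv2.minEnclosingCircle(P[:,:2].astype(np.float32))
                if 22<rr<45: print(n,lab,'n',stt[i,4],'mean',P.mean(0).round(1),'mec',np.round(cc,1),round(rr,1),'pix',ce[i].round())
s,M=tool(); print('tcp',s['eef_pos'].round(1),'x',M[:,0].round(3),'jaw',round(jaw(M),3),'t',s['clock'],'open',s['opening'])
E
python3 look.py 1 wrist top
```

```text
wrist bench n 2806 mean [423.1 310.7  41.6] mec [423.1 310. ] 29.9 pix [195.  93.]
wrist bench n 2847 mean [524.5 268.5  41.7] mec [524.6 268.1] 29.8 pix [280. 174.]
wrist bench n 876 mean [537.5  70.   44.8] mec [539.4  61.9] 28.7 pix [226. 344.]
top bench n 266 mean [523.7 268.4  41.3] mec [523.7 268.8] 30.4 pix [194. 237.]
tcp [523.7 268.  260.2] x [-0.003 -0.001 -1.   ] jaw 0.372 t 2.25 open 0.996270510376379
```

View pics/wrist1.png

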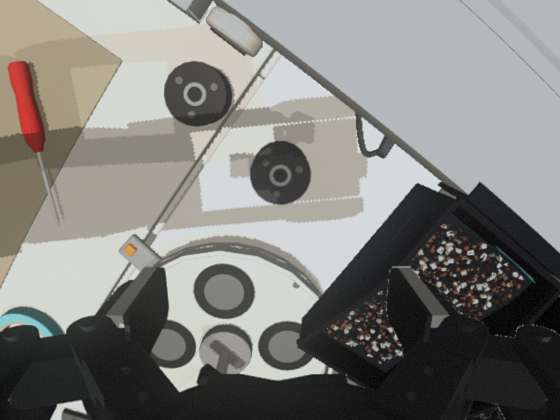

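step_arm --pt "0.8 0.2 -20 0 0 0.18 85" --pt "0.8 0.2 -60 0 0 0.36 85" --pt "0.8 0.2 -100 0 0 0.54 85" --pt "0.8 0.2 -130 0 0 0.72 85" --pt "0.8 0.2 -150 0 0 0.9 85" --pt "0.8 0.2 -170 0 0 0.93 85" --pt "0.8 0.2 -190 0 0 0.93 85" --pt "0.8 0.2 -190 0 0 0.93 85"

```text
clock: 3.25
eef_pos: [524.9, 269.1, 71.3]
tcp_rot: [-2.819, 1.568, -1.516]
contact_force: [0.2, 0.1, 1.6]
opening: 0.996
```

```bash
python3 look.py 2 wrist
```

```text
wrist bench n 7074 mean [435.  306.7  41.6] mec [424.1 309.7] 29.7 pix [307.  34.]
wrist bench n 2436 mean [487.5 167.5  40. ] mec [487.8 160.7] 44.0 pix [ 65. 225.]
wrist bench n 10680 mean [522.6 268.2  41.7] mec [524.2 267.9] 30.3 pix [275. 240.]
tcp [525.4 269.2  72. ] x [ 0.001 -0.002 -1.   ] jaw 1.303 t 3.3 open 0.9986838779966446
```

View pics/wrist2.png

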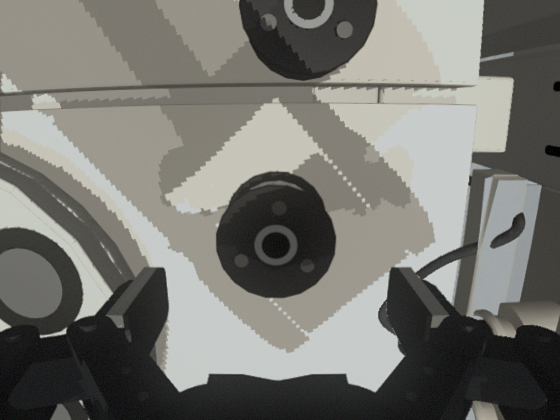

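step_arm --pt "-1 -1 -20 0 0 0 85" --pt "-1 -1 -40 0 0 0 85" --pt "-1 -1 -60 0 0 0 85" --pt "-1 -1 -62 0 0 0 85" --pt "-1 -1 -62 0 0 0 50" --pt "-1 -1 -62 0 0 0 50" --pt "-1 -1 -62 0 0 0 50" --pt "-1 -1 -62 0 0 0 50" --force 40

```text
clock: 4.3
eef_pos: [524.7, 268.4, 10.4]
tcp_rot: [-2.037, 1.568, -0.735]
contact_force: [0.6, -0.2, 2.9]
opening: 0.685
```

```bash
python3 look.py 3 wrist
```

```text
wrist bench n 7801 mean [442.2 304.8  41.5] mec [435.6 307.1] 26.3 pix [326.  24.]
wrist bench n 23553 mean [521.6 268.7  41.8] mec [519.6 269.3] 43.2 pix [277. 301.]
wrist disc n 7399 mean [508.8 222.1  71.2] mec [510.3 227.6] 24.0 pix [ 97. 355.]
wrist disc n 7401 mean [534.4 315.5  71.2] mec [532.5 309.8] 23.7 pix [458. 355.]
tcp [524.7 268.4  10.5] x [ 0.002 -0.002 -1.   ] jaw 1.303 t 4.35 open 0.6913631643750641
```

View pics/wrist3.png

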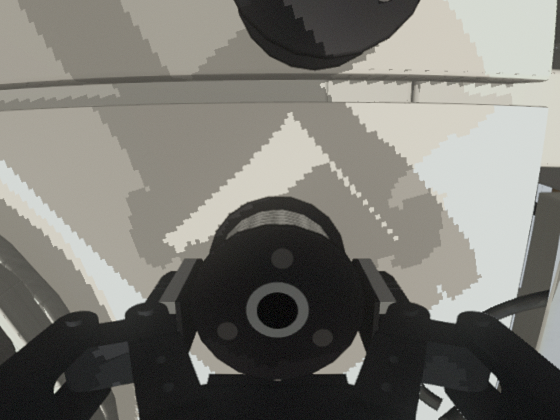

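```bash
python3 - <<'E'
from h import *
z=np.load('pics/wrist1.npz');p=z['p'];st=dict(eef_pos=z['pos'],tcp_rot=z['rot']);C=cloud('wrist',z['d'],st)
m=blob(C,(539.6,57),112,24,36)&(p.max(2)<95)
k,L,s,ce=cv2.connectedComponentsWithStats(m.astype(np.uint8))
for i in range(1,k):
    if s[i,4]>100:
        uv=np.argwhere(L==i)[:,::-1];P=onz('wrist',uv,30.,st)
        cc,rr=cv2.minEnclosingCircle(P[:,:2].astype(np.float32));print(s[i,4],ce[i].round(),np.round(cc,1),round(rr,1))
E
```

```text
1367 [224. 290.] [513.4 121.8] 33.2
741 [177. 347.] [474.2  30.1] 34.0
918 [280. 346.] [604.4  82. ] 33.3
```

step_arm --pt "0 0 15 0 0 0 50" --pt "0 0 35 0 0 0 50" --pt "0 0 60 0 0 0 50" --pt "0 0 85 0 0 0 50" --pt "0 -30 105 0 0 -0.1 50" --pt "-2 -60 120 0 0 -0.25 50" --pt "-6 -90 130 0 0 -0.4 50" --pt "-9 -110 130 0 0 -0.55 50"

```text
clock: 5.35
eef_pos: [516.2, 157.4, 142.8]
tcp_rot: [-1.225, 1.567, -0.478]
contact_force: [-0.1, -0.0, -3.0]
opening: 0.691
```

step_arm --pt "-1 -15 0 0 0 -0.13 50" --pt "-2 -30 0 0 0 -0.26 50" --pt "-2.4 -35.5 0 0 0 -0.36 50" --pt "-2.4 -35.5 -20 0 0 -0.38 50" --pt "-2.4 -35.5 -45 0 0 -0.38 50" --pt "-2.4 -35.5 -65 0 0 -0.38 50" --pt "-2.4 -35.5 -80 0 0 -0.38 50" --pt "-2.4 -35.5 -85 0 0 -0.38 50"

```text
clock: 6.35
eef_pos: [513.7, 121.9, 57.8]
tcp_rot: [-1.304, 1.567, -0.936]
contact_force: [-0.7, 0.2, -1.7]
opening: 0.693
```

```bash
python3 look.py 4 wrist
```

```text
wrist bench n 1082 mean [611.9 149.7  40.1] mec [601.9 150.6] 42.6 pix [484. 269.]
tcp [513.6 121.9  57.6] x [ 0.002 -0.003 -1.   ] jaw 0.367 t 6.4 open 0.6863317980531289
```

View pics/wrist4.png

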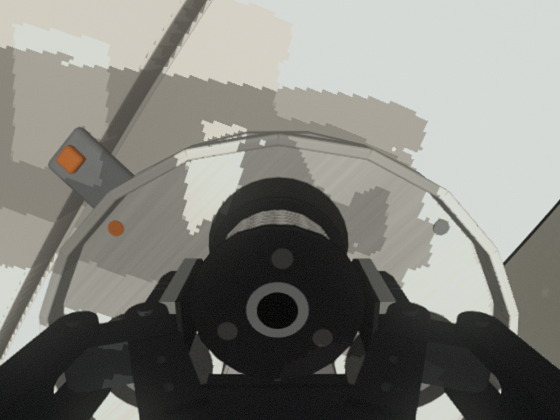

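step_arm --pt "0 0 -8 0 0 0 50" --pt "0 0 -14 0 0 0 50" --pt "0 0 -16.5 0 0 0 50" --pt "0 0 -16.5 0 0 0 50" --pt "0 0 -16.5 0 0 0 64" --pt "0 0 -16.5 0 0 0 72" --pt "0 0 -16.5 0 0 0 82" --pt "0 0 -16.5 0 0 0 84"

```text
clock: 7.4
eef_pos: [513.7, 121.9, 41.2]
tcp_rot: [-1.269, 1.567, -0.902]
contact_force: [-0.9, 0.0, 0.4]
opening: 0.981
```

step_arm --pt "0 0 10 0 0 0 85" --pt "0 0 30 0 0 0 85" --pt "0 0 60 0 0 0 85" --pt "0 0 100 0 0 0 85" --pt "0 0 150 0 0 0 85" --pt "-10 30 180 0 0 0.1 85" --pt "-30 60 180 0 0 0.25 85" --pt "-50 90 180 0 0 0.4 85"

```text
clock: 8.4
eef_pos: [463.4, 212.8, 222.5]
tcp_rot: [-0.973, 1.566, -0.201]
contact_force: [0.2, 0.4, 0.0]
opening: 0.998
```

```bash
python3 look.py 5 wrist top scene
```

```text
wrist bench n 4075 mean [421.3 310.3  41.7] mec [421.8 310. ] 30.3 pix [322.  63.]
wrist bench n 699 mean [503.7 138.6  37.8] mec [513.5 124.2] 29.4 pix [252. 265.]
wrist bench n 1796 mean [537.2  63.6  47.2] mec [539.5  59.2] 29.7 pix [225. 340.]
wrist bench n 208 mean [637.1 125.5  43.1] mec [636.4 124.6] 25.6 pix [338. 358.]
wrist disc n 3172 mean [513.4 124.   71.8] mec [514.2 122.5] 30.4 pix [247. 299.]
top bench n 112 mean [410.4 313.   41.3] mec [411.4 314.4] 23.8 pix [180. 273.]
top disc n 281 mean [513.9 121.9  70.6] mec [513.9 122.3] 29.9 pix [239. 239.]
scene bench n 216 mean [422.4 305.   39.3] mec [421.8 307.8] 32.2 pix [208. 140.]
scene bench n 250 mean [539.9  47.8  45.4] mec [539.6  54.7] 30.5 pix [254. 201.]
scene disc n 266 mean [514.4 120.   70.8] mec [516.  121.3] 31.0 pix [242. 176.]
tcp [463.1 212.8 221.9] x [ 0.004 -0.002 -1.   ] jaw 0.769 t 8.55 open 0.9954284738576247
```

View pics/wrist5.png

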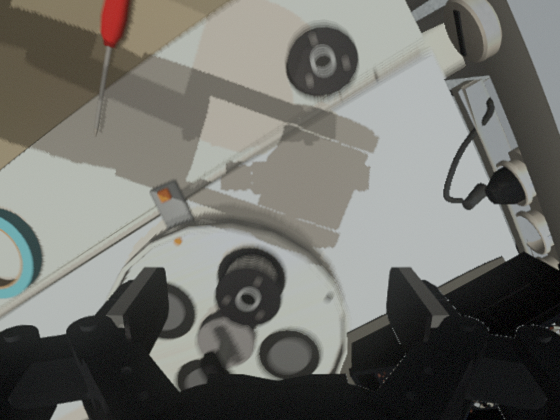

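step_arm --pt "0 0 0 0 0 0.18 85" --pt "0 10 0 0 0 0.36 85" --pt "-5 20 0 0 0 0.54 85" --pt "-10 30 0 0 0 0.72 85" --pt "-15 40 0 0 0 0.9 85" --pt "-20 50 0 0 0 1.08 85" --pt "-25 60 0 0 0 1.26 85" --pt "-30 70 0 0 0 1.44 85"

```text
clock: 9.55
eef_pos: [433.6, 282.3, 222.2]
tcp_rot: [-1.236, 1.567, 0.976]
contact_force: [0.5, 0.1, -0.1]
opening: 0.998
```

step_arm --pt "0 0 0 0 0 0.18 85" --pt "0 0 0 0 0 0.36 85" --pt "0 0 0 0 0 0.54 85" --pt "0 0 0 0 0 0.66 85" --pt "0 0 0 0 0 0.66 85" --pt "0 0 0 0 0 0.66 85" --pt "0 0 0 0 0 0.66 85" --pt "0 0 0 0 0 0.66 85"

```text
clock: 10.55
eef_pos: [433.6, 282.3, 222.2]
tcp_rot: [-1.228, 1.567, 1.644]
contact_force: [-0.3, 0.0, -0.5]
opening: 0.998
```

```bash
python3 look.py 6 wrist
```

```text
wrist bench n 769 mean [498.8 135.7  37.4] mec [507.6 128.1] 28.2 pix [155.  37.]
wrist bench n 292 mean [627.3 136.6  40. ] mec [624.4 136.4] 29.6 pix [21. 86.]
wrist bench n 3249 mean [422.2 308.7  41.5] mec [421.9 309.5] 29.9 pix [299. 209.]
wrist disc n 3926 mean [515.1 128.   71.8] mec [514.4 122.6] 30.1 pix [118.  27.]
tcp [433.6 282.3 222.2] x [-0.     0.004 -1.   ] jaw 2.872 t 10.6 open 0.9925966702605279
```

View pics/wrist6.png

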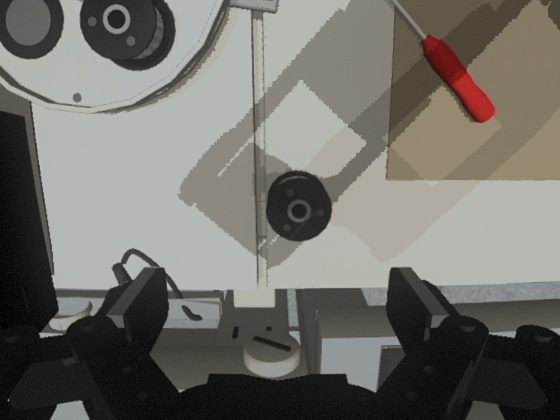

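step_arm --pt "-5 15 0 0.1 -0.027 0 85" --pt "-10.3 31 0 0.193 -0.053 0 85" --pt "-10.3 31 -30 0.193 -0.053 0 85" --pt "-10.3 31 -70 0.193 -0.053 0 85" --pt "-10.3 31 -110 0.193 -0.053 0 85" --pt "-10.3 31 -140 0.193 -0.053 0 85" --pt "-10.3 31 -155 0.193 -0.053 0 85" --pt "-10.3 31 -155 0.193 -0.053 0 85"

```text
clock: 11.6
eef_pos: [422.9, 313.2, 66.7]
tcp_rot: [-1.556, 1.368, 1.316]
contact_force: [-0.9, -0.2, -0.3]
opening: 0.994
```

```bash
python3 look.py 7 wrist
```

```text
wrist bench n 10664 mean [421.7 307.7  41.5] mec [421.9 310.1] 30.1 pix [279. 231.]
tcp [423.5 313.5  67.6] x [ 0.052  0.196 -0.979] jaw 2.872 t 11.65 open 0.9979945436698882
```

View pics/wrist7.png

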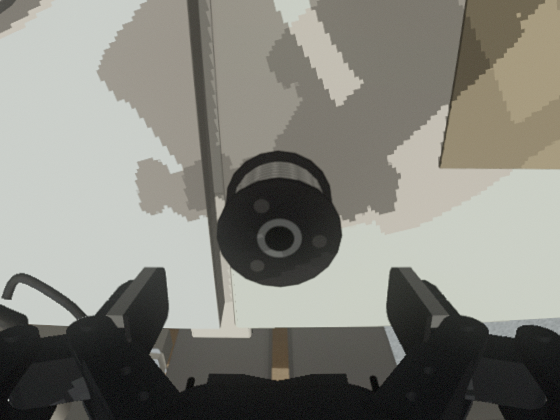

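step_arm --pt "-0.5 0 -20 0 0 0 85" --pt "-0.5 0 -40 0 0 0 85" --pt "-0.5 0 -53 0 0 0 85" --pt "-0.5 0 -55 0 0 0 85" --pt "-0.5 0 -55 0 0 0 50" --pt "-0.5 0 -55 0 0 0 50" --pt "-0.5 0 -55 0 0 0 50" --pt "-0.5 0 -55 0 0 0 50" --force 40

```text
clock: 12.65
eef_pos: [423.3, 313.8, 13.5]
tcp_rot: [-1.565, 1.366, 1.307]
contact_force: [-1.0, -2.0, 6.0]
opening: 0.69
```

step_arm --pt "0 0 15 0 0 0 50" --pt "0 0 35 0 0 0 50" --pt "0 0 60 0 0 0 50" --pt "0 0 100 0 0 0 50" --pt "0 -10 140 0 0 0 50" --pt "0 -30 170 0 0 0 50" --pt "0 -60 180 0 0 0 50" --pt "0 -90 180 0 0 0 50"

```text
clock: 13.65
eef_pos: [423.7, 223.0, 195.7]
tcp_rot: [-1.579, 1.364, 1.293]
contact_force: [-0.3, -0.3, -3.0]
opening: 0.688
```

```bash
python3 look.py 8 wrist scene
```

```text
wrist bench n 572 mean [447.9 137.   44.4] mec [451.5 134.8] 35.1 pix [213.  50.]
wrist bench n 983 mean [493.8 123.4  37.3] mec [506.5 123.5] 28.3 pix [149.  50.]
wrist disc n 6001 mean [512.4 120.8  71.7] mec [513.8 122.2] 30.1 pix [105.  59.]
scene bench n 258 mean [539.8  47.8  45.5] mec [540.   53.5] 29.4 pix [254. 201.]
scene disc n 262 mean [514.3 119.5  70.9] mec [514.1 121.5] 30.4 pix [242. 176.]
tcp [422.9 221.5 194.5] x [ 0.054  0.196 -0.979] jaw 2.87 t 13.75 open 0.6847403623589067
```

View pics/wrist8.png

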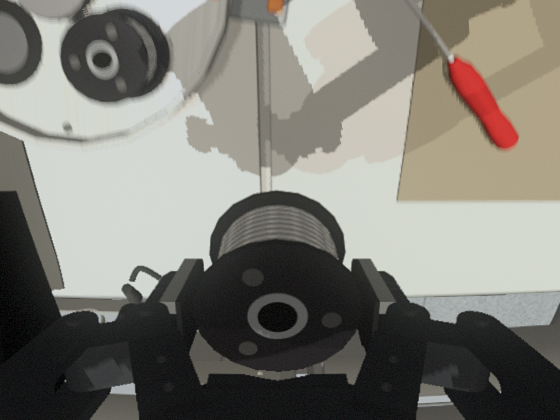

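step_arm --pt "5 -20 0 0 0 -0.12 50" --pt "12 -50 0 0 0 -0.24 50" --pt "20 -80 0 0 0 -0.36 50" --pt "30 -110 0 0 0 -0.5 50" --pt "40 -140 -10 0 0 -0.64 50" --pt "50 -170 -30 0 0 -0.78 50" --pt "55 -187 -50 0 0 -0.93 50" --pt "55 -189.5 -70 0 0 -0.93 50"

```text
clock: 14.75
eef_pos: [478.3, 31.4, 124.8]
tcp_rot: [-1.573, 1.365, 0.364]
contact_force: [0.4, 0.6, -2.0]
opening: 0.691
```

```bash
python3 look.py 9 wrist scene
```

```text
wrist bench n 1299 mean [495.8 112.8  38.3] mec [507.3 120.7] 28.0 pix [381. 249.]
wrist bench n 560 mean [585.3 -51.   38.7] mec [583.2 -49. ] 31.2 pix [119. 276.]
wrist disc n 1523 mean [495.5 127.9  71.4] mec [502.4 126.2] 27.2 pix [416. 285.]
scene bench n 257 mean [538.2  46.4  45.3] mec [539.8  54.5] 30.2 pix [253. 202.]
scene disc n 220 mean [516.8 121.7  71. ] mec [515.  120.1] 29.8 pix [243. 176.]
tcp [476.5  31.9 123.4] x [ 0.186  0.073 -0.98 ] jaw 1.94 t 14.85 open 0.6885432867393807
```

View pics/scene9.png

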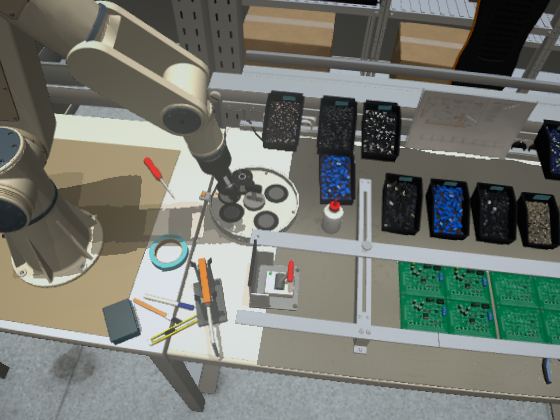

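step_arm --pt "1 0 -20 0 0 0 50" --pt "1.4 0 -40 0 0 0 50" --pt "1.4 0 -55 0 0 0 50" --pt "1.4 0 -65 0 0 0 50" --pt "1.4 0 -71 0 0 0 50" --pt "1.4 0 -75 0 0 0 50" --pt "1.4 0 -78 0 0 0 50" --pt "1.4 0 -78.5 0 0 0 50"

```text
clock: 15.85
eef_pos: [477.9, 31.9, 44.9]
tcp_rot: [-1.565, 1.369, 0.375]
contact_force: [0.7, 0.2, -2.7]
opening: 0.686
```

step_arm --pt "0 0 -1 0 0 0 50" --pt "0 0 -1.5 0 0 0 50" --pt "0 0 -1.5 0 0 0 50" --pt "0 0 -1.5 0 0 0 60" --pt "0 0 -1.5 0 0 0 66" --pt "0 0 -1.5 0 0 0 74" --pt "0 0 -1.5 0 0 0 84" --pt "0 0 -1.5 0 0 0 85"

```text
clock: 16.85
eef_pos: [478.0, 31.9, 43.4]
tcp_rot: [-1.565, 1.369, 0.375]
contact_force: [-0.2, 0.6, -0.5]
opening: 0.996
```

step_arm --pt "0 0 5 0 0 0 85" --pt "0 0 15 0 0 0 85" --pt "0 0 35 0 0 0 85" --pt "0 0 60 0 0 0 85" --pt "0 0 90 0 0 0 85" --pt "0 0 130 0 0 0 85" --pt "0 0 160 0 0 0 85" --pt "0 0 170 0 0 0 85"

```text
clock: 17.85
eef_pos: [478.9, 31.9, 216.0]
tcp_rot: [-1.573, 1.366, 0.367]
contact_force: [-0.0, -0.7, -0.8]
opening: 0.994
```

```bash
python3 look.py 10 wrist top scene
```

```text
wrist bench n 431 mean [454.3  22.9  35.6] mec [459.7  26. ] 23.1 pix [279. 111.]
wrist bench n 792 mean [501.2 108.9  37.8] mec [513.3 121.1] 29.5 pix [350. 195.]
wrist bench n 849 mean [524.7  68.5  46.6] mec [525.5  68.9] 22.5 pix [299. 207.]
wrist disc n 4562 mean [474.9  29.2  71.7] mec [476.1  29.6] 29.7 pix [278. 150.]
wrist disc n 3043 mean [512.3 120.8  71.4] mec [514. 122.] 30.3 pix [363. 228.]
top disc n 273 mean [514.4 122.4  70.8] mec [513.8 122. ] 29.8 pix [239. 239.]
scene bench n 261 mean [539.1  48.3  45.5] mec [539.8  53. ] 29.8 pix [254. 201.]
scene disc n 212 mean [518.8 117.5  70.9] mec [517.4 119.3] 30.9 pix [244. 177.]
scene disc n 305 mean [475.6  26.2  71. ] mec [476.6  28.3] 30.3 pix [230. 204.]
tcp [477.8  31.9 213.4] x [ 0.187  0.073 -0.98 ] jaw 1.94 t 18.0 open 0.9949743780792023
```

View pics/wrist10.png

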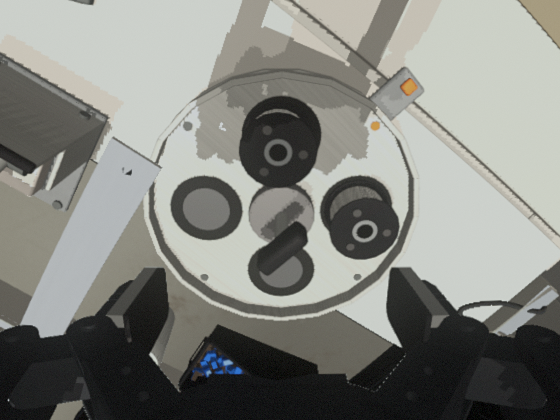

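View pics/top10.png

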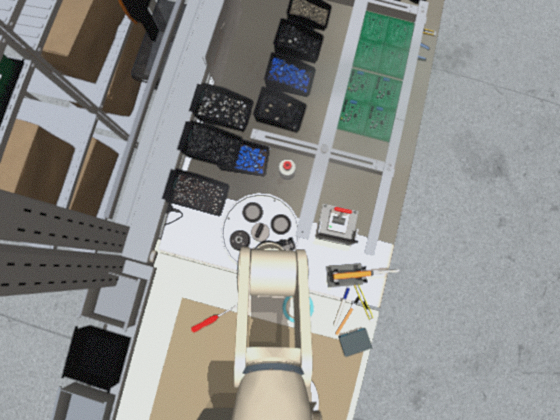

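```bash
cat >> h.py <<'E'
def target(jw,down=(0,0,-1)):
    x=np.array(down,float);z=np.array([np.cos(jw),np.sin(jw),0.]);y=np.cross(z,x);return np.c_[x,y,z]
def delta(jw):
    s,M=tool();return R.from_matrix(target(jw)@M.T).as_rotvec()
E
python3 - <<'E'
from h import *
print(delta(1.16).round(3), (R.from_rotvec([0,0,-.78])).as_matrix().shape)
E
```

```text
[ 0.003  0.207 -0.777] (3, 3)
```

step_arm --pt "10 4 0 0 0.04 -0.15 60" --pt "20 8 0 0 0.08 -0.3 60" --pt "30 12 0 0 0.12 -0.45 60" --pt "42 17 -10 0.001 0.16 -0.6 60" --pt "55 22 -30 0.003 0.2 -0.74 60" --pt "61.7 25 -50 0.003 0.207 -0.777 60" --pt "61.7 25 -63 0.003 0.207 -0.777 60" --pt "61.7 25 -63 0.003 0.207 -0.777 60"

```text
clock: 19.0
eef_pos: [537.8, 56.7, 148.5]
tcp_rot: [2.138, 1.567, -2.984]
contact_force: [-0.2, -0.8, 0.5]
opening: 0.698
```

```bash
python3 look.py 11 wrist; python3 - <<'E'
from h import *
z=np.load('pics/wrist11.npz');st=dict(eef_pos=z['pos'],tcp_rot=z['rot']);C=cloud('wrist',z['d'],st)
m=blob(C,(539.5,57),40,100,115);P=C[m];print(len(P),P.mean(0),cv2.minAreaRect(P[:,:2].astype(np.float32)))
E
```

```text
wrist bench n 4147 mean [535.7  60.1  47.2] mec [539.6  58.2] 29.9 pix [281. 202.]
wrist disc n 8003 mean [513.4 122.1  71.7] mec [514.2 122.2] 30.1 pix [364. 137.]
wrist disc n 7580 mean [475.8  30.7  71.7] mec [476.5  30.1] 30.1 pix [195. 141.]
tcp [538.5  56.7 149.6] x [-0.002 -0.    -1.   ] jaw 1.161 t 19.05 open 0.7036163898084484
2157 [537.75037194  58.82728092 107.72281339] ((539.3028564453125, 58.31951141357422), (13.773595809936523, 45.20792770385742), 66.3561019897461)
```

View pics/wrist11.png

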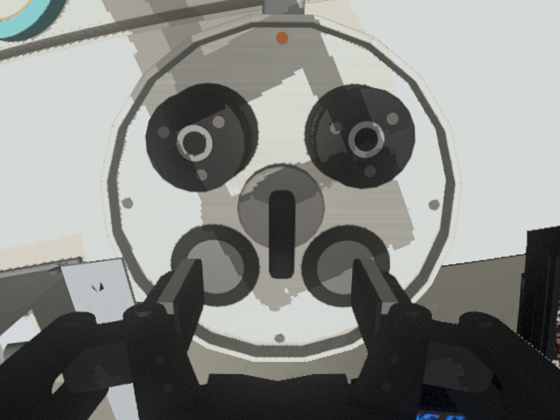

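step_arm --pt "0.9 1.1 -20 0 0 0 60" --pt "0.9 1.1 -40 0 0 0 60" --pt "0.9 1.1 -60 0 0 0 60" --pt "0.9 1.1 -69 0 0 0 55" --pt "0.9 1.1 -69 0 0 0 40" --pt "0.9 1.1 -69 0 0 0 26" --pt "0.9 1.1 -69 0 0 0 18" --pt "0.9 1.1 -69 0 0 0 10" --force 30

```text
clock: 20.05
eef_pos: [539.9, 58.0, 81.4]
tcp_rot: [2.03, 1.57, -3.092]
contact_force: [-1.6, 1.6, 6.0]
opening: 0.155
```

step_arm --pt "0 0 0 0 0 0 8" --pt "0 0 0 0 0 0 8" --pt "0 0 0 0 0 0.01 8" --pt "0 0 0 0 0 0.03 8" --pt "0 0 0 0 0 0.06 8" --pt "0 0 0 0 0 0.1 8" --pt "0 0 0 0 0 0.14 8" --pt "0 0 0 0 0 0.18 8"

```text
clock: 21.05
eef_pos: [540.0, 58.2, 81.4]
tcp_rot: [1.433, 1.57, 2.776]
contact_force: [-0.9, 2.4, 1.3]
opening: 0.159
```

```bash
python3 look.py 12 wrist; python3 -c "
from h import *
s,M=tool();print(s['contact_force'],s['wrist_torque'])"
```

```text
wrist bench n 6348 mean [529.1  60.3  47.1] mec [539.2  57.7] 29.7 pix [277. 220.]
wrist disc n 15800 mean [501.7 116.2  71.7] mec [502.8 116.7] 30.0 pix [395. 146.]
wrist disc n 15529 mean [481.5  20.   71.8] mec [482.4  18.9] 30.1 pix [156. 151.]
wrist disc n 307 mean [546.  -57.   63.9] mec [546.5 -57.7] 23.6 pix [ 59. 310.]
tcp [540.   58.2  81.4] x [-0.001  0.    -1.   ] jaw 1.345 t 21.1 open 0.1569955226569795
[1.12523801 2.40820957 0.43680757] [ 0.40084728  0.00883385 -0.11678975]
```

View pics/wrist12.png

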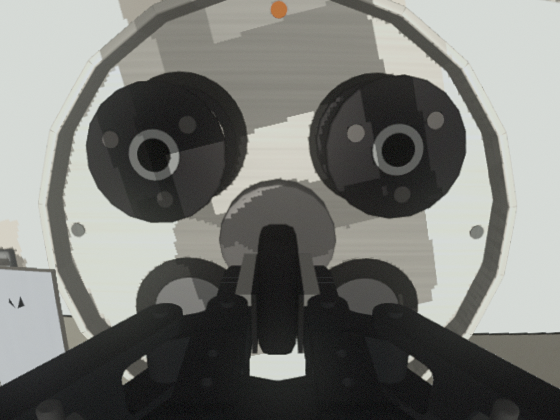

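step_arm --pt "0 0 0 0 0 0.01 8" --pt "0 0 0 0 0 0.04 8" --pt "0 0 0 0 0 0.09 8" --pt "0 0 0 0 0 0.14 8" --pt "0 0 0 0 0 0.19 8" --pt "0 0 0 0 0 0.24 8" --pt "0 0 0 0 0 0.27 8" --pt "0 0 0 0 0 0.28 8"

```text
clock: 22.1
eef_pos: [540.0, 58.6, 81.4]
tcp_rot: [0.805, 1.57, 2.43]
contact_force: [-0.3, 5.7, 1.0]
opening: 0.162
```

step_arm --pt "0 0 0 0 0 0.01 8" --pt "0 0 0 0 0 0.04 8" --pt "0 0 0 0 0 0.09 8" --pt "0 0 0 0 0 0.14 8" --pt "0 0 0 0 0 0.19 8" --pt "0 0 0 0 0 0.24 8" --pt "0 0 0 0 0 0.27 8" --pt "0 0 0 0 0 0.28 8"

```text
clock: 23.1
eef_pos: [540.0, 58.9, 81.4]
tcp_rot: [0.428, 1.57, 2.335]
contact_force: [-0.4, 6.3, 0.4]
opening: 0.158
```

```bash
python3 look.py 13 wrist; python3 -c "
from h import *
s,M=tool();print(s['contact_force'],s['wrist_torque'],s['qpos'])"
```

```text
wrist bench n 6260 mean [529.6  53.9  47.1] mec [539.3  57.3] 29.8 pix [277. 221.]
wrist disc n 15478 mean [476.   86.4  71.6] mec [476.9  87.7] 30.3 pix [395. 145.]
wrist disc n 13680 mean [510.7  -5.4  71.7] mec [511.8  -6. ] 30.1 pix [156. 151.]
tcp [540.   58.9  81.4] x [-0.001  0.001 -1.   ] jaw 1.907 t 23.15 open 0.15778183774071902
[-0.96195589  6.14746335  0.84272517] [ 0.93194182  0.03449111 -0.01074082] [ 1.05394353e-01  4.20935669e-01  1.92726387e+00  1.09474936e-03
  7.94114578e-01 -1.80256096e+00]
```

View pics/wrist13.png

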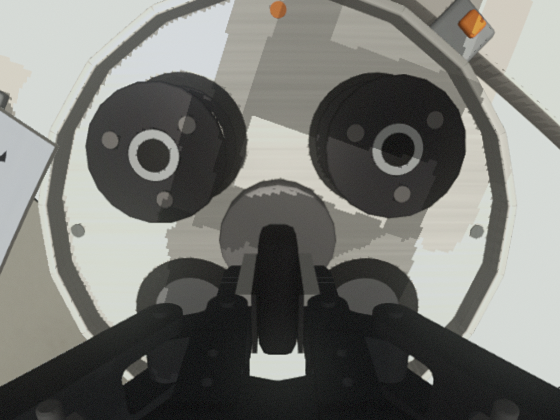

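step_arm --pt "0 -0.3 0 0 0 0.01 8" --pt "0 -0.6 0 0 0 0.04 8" --pt "0 -1 0 0 0 0.09 8" --pt "0 -1 0 0 0 0.14 8" --pt "0 -1 0 0 0 0.19 8" --pt "0 -1 0 0 0 0.24 8" --pt "0 -1 0 0 0 0.27 8" --pt "0 -1 0 0 0 0.28 8"

```text
clock: 24.15
eef_pos: [539.8, 59.2, 81.4]
tcp_rot: [-0.11, 1.568, 2.079]
contact_force: [-1.2, 12.5, 0.2]
opening: 0.16
```

step_arm --pt "0 0 0 0 0 0.01 8" --pt "0 0 0 0 0 0.04 8" --pt "0 0 0 0 0 0.09 8" --pt "0 0 0 0 0 0.14 8" --pt "0 0 0 0 0 0.19 8" --pt "0 0 0 0 0 0.24 8" --pt "0 0 0 0 0 0.27 8" --pt "0 0 0 0 0 0.28 8"

```text
clock: 25.15
eef_pos: [539.5, 59.5, 81.4]
tcp_rot: [-0.097, 1.568, 2.374]
contact_force: [-1.3, 7.1, 1.4]
opening: 0.156
```

step_arm --pt "0 0 0 0 0 0.01 8" --pt "0 0 0 0 0 0.03 8" --pt "0 0 0 0 0 0.07 8" --pt "0 0 0 0 0 0.12 8" --pt "0 0 0 0 0 0.17 8" --pt "0 0 0 0 0 0.21 8" --pt "0 0 0 0 0 0.23 8" --pt "0 0 0 0 0 0.24 8"

```text
clock: 26.15
eef_pos: [539.3, 59.7, 81.4]
tcp_rot: [-0.14, 1.567, 2.573]
contact_force: [-1.4, 6.7, 1.6]
opening: 0.159
```

```bash
python3 look.py 14 wrist; python3 -c "
from h import *
s,M=tool();print(s['contact_force'],s['wrist_torque'],s['qpos'])"
```

```text
wrist bench n 746 mean [542.1  -4.3  34.2] mec [547.8  -3.7] 22.2 pix [221. 128.]
wrist bench n 6338 mean [535.7  47.2  46.9] mec [539.6  56.9] 29.7 pix [276. 220.]
wrist disc n 15829 mean [474.9  31.5  71.6] mec [474.7  33. ] 30.2 pix [395. 146.]
wrist disc n 13707 mean [565.2  -7.2  71.6] mec [566.7  -6.4] 30.1 pix [156. 151.]
tcp [539.3  59.7  81.4] x [-0.003  0.002 -1.   ] jaw 2.713 t 26.2 open 0.15688870292531693
[-1.64683322  5.91775239  1.2720459 ] [ 0.80082526  0.04404497 -0.02947604] [ 0.10602335  0.42111111  1.926946    0.0031343   0.79639178 -2.60931921]
```

step_arm --pt "0 0 0 0 0 0.01 8" --pt "0 0 0 0 0 0.02 8" --pt "0 0 0 0 0 0.02 14" --pt "0 0 0 0 0 0.02 18" --pt "0 0 0 0 0 0.02 24" --pt "0 0 0 0 0 0.02 34" --pt "0 0 0 0 0 0.02 44" --pt "0 0 0 0 0 0.02 50"

```text
clock: 27.2
eef_pos: [539.3, 59.6, 81.4]
tcp_rot: [-0.129, 1.567, 2.604]
contact_force: [0.3, 0.3, -0.3]
opening: 0.583
```

step_arm --pt "0 0 10 0 0 0 50" --pt "0 0 30 0 0 0 50" --pt "0 0 60 0 0 -0.1 50" --pt "0 0 100 0 0 -0.27 50" --pt "0 0 140 0 0 -0.45 50" --pt "0 0 180 0 0 -0.63 50" --pt "0 0 200 0 0 -0.81 50" --pt "0 0 200 0 0 -0.98 50"

```text
clock: 28.2
eef_pos: [540.3, 59.7, 284.4]
tcp_rot: [-0.981, 1.565, 0.766]
contact_force: [-0.5, 0.3, 0.1]
opening: 0.584
```

```bash
python3 look.py 15 wrist scene top
```

```text
wrist bench n 254 mean [493.4 164.6  40.3] mec [495.6 162.2] 37.6 pix [386. 143.]
wrist bench n 422 mean [554.5  43.8  47.4] mec [548.2  48.6] 26.4 pix [260. 182.]
wrist bench n 658 mean [533.5  69.9  47.4] mec [537.6  62.9] 24.7 pix [289. 166.]
wrist disc n 3117 mean [475.1  31.6  71.7] mec [475.4  31.6] 30.1 pix [260. 101.]
wrist disc n 2397 mean [566.6  -5.4  71.7] mec [567.2  -5.6] 29.9 pix [207. 190.]
scene bench n 227 mean [539.2  48.8  45.9] mec [543.5  55.3] 33.0 pix [254. 201.]
scene disc n 312 mean [475.6  28.1  71. ] mec [474.9  28.7] 30.8 pix [230. 204.]
scene disc n 330 mean [568.4  -8.3  71. ] mec [569.7  -6.6] 31.1 pix [267. 211.]
top disc n 133 mean [566.3 -19.2  70.9] mec [566.6 -12.6] 25.7 pix [284. 222.]
top disc n 180 mean [473.8  40.5  70.9] mec [474.1  34.5] 29.3 pix [265. 252.]
tcp [539.1  59.6 282. ] x [ 0.     0.004 -1.   ] jaw 1.756 t 28.35 open 0.5854463345049149
```

View pics/wrist15.png

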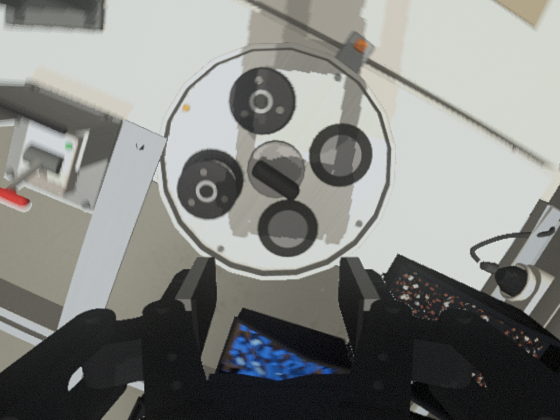

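step_arm --pt "-10 -20 20 0 0 -0.17 60" --pt "-25 -50 40 0 0 -0.34 60" --pt "-40 -80 50 0 0 -0.51 70" --pt "-55 -110 50 0 0 -0.68 80" --pt "-70 -140 50 0 0 -0.85 80" --pt "-85 -170 50 0 0 -1.02 80" --pt "-100 -200 50 0 0 -1.19 80" --pt "-115 -230 50 0 0 -1.36 80"

```text
clock: 29.35
eef_pos: [423.3, -171.2, 331.9]
tcp_rot: [-0.225, 1.568, 0.17]
contact_force: [0.5, -0.6, 0.7]
opening: 0.935
```

step_arm --pt "-10 -20 0 0 0 -0.17 80" --pt "-20 -35 0 0 0 -0.32 80" --pt "-20 -40 0 0 0 -0.4 80" --pt "-20 -40 0 0 0 -0.4 80" --pt "-20 -40 0 0 0 -0.4 80" --pt "-20 -40 0 0 0 -0.4 80" --pt "-20 -40 0 0 0 -0.4 80" --pt "-20 -40 0 0 0 -0.4 80"

```text
clock: 30.35
eef_pos: [403.4, -211.0, 331.9]
tcp_rot: [-0.22, 1.568, -0.224]
contact_force: [-0.4, -0.3, -0.3]
opening: 0.938
```

```bash
python3 look.py 16 wrist top scene
```

```text
wrist bench n 161 mean [487.1 -53.7  39.6] mec [488.1 -51.9] 26.4 pix [352.  20.]
top disc n 266 mean [567.2  -6.   71.2] mec [567.6  -6.2] 29.4 pix [280. 222.]
top disc n 274 mean [475.1  31.6  71. ] mec [475.3  31.3] 29.7 pix [268. 252.]
scene disc n 220 mean [482.4  26.6  71. ] mec [476.3  28.2] 29.9 pix [233. 204.]
scene disc n 322 mean [567.8  -8.8  70.9] mec [568.8  -6.1] 31.0 pix [267. 211.]
tcp [ 403.3 -211.1  331.9] x [ 0.003 -0.001 -1.   ] jaw -0.005 t 30.5 open 0.9358239044995874
```

View pics/wrist16.png

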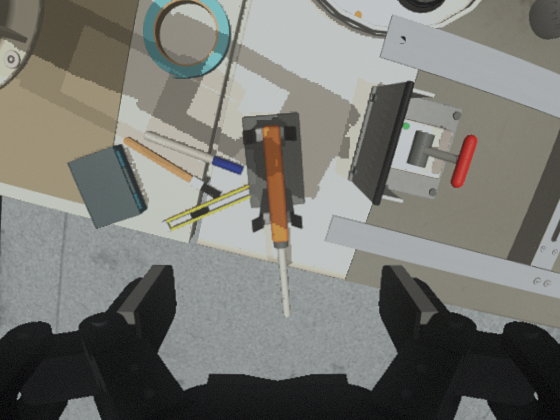

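```bash
cat > rod.py <<'E'
import sys
from h import *
f,n=sys.argv[1],sys.argv[2]
z=np.load('pics/%s.npz'%f);p=z['p'].astype(int);st=dict(eef_pos=z['pos'],tcp_rot=z['rot']);C=cloud(n,z['d'],st)
hsv=cv2.cvtColor(z['p'],cv2.COLOR_RGB2HSV)
reg=lambda x0,x1,y0,y1,z0,z1:(C[...,0]>x0)&(C[...,0]<x1)&(C[...,1]>y0)&(C[...,1]<y1)&(C[...,2]>z0)&(C[...,2]<z1)
m=reg(340,480,-330,-120,128,146)&(hsv[...,0]>5)&(hsv[...,0]<25)&(hsv[...,1]>120)
P=C[m];rc=cv2.minAreaRect(P[:,:2].astype(np.float32));print('handle',len(P),P.mean(0).round(1),np.median(P[:,2]).round(1),rc)
ax=np.linalg.svd(P[:,:2]-P[:,:2].mean(0),full_matrices=False)[2][0];ax*=-np.sign(ax[1]);print('axis',ax,'yaw',np.arctan2(ax[1],ax[0]))
s=(P[:,:2]-P[:,:2].mean(0))@ax; print(s.min(),s.max(), 'z vs s',np.polyfit(s,P[:,2],1))
m=reg(340,480,-420,-130,100,140)&~m
Q=C[m]; s=(Q[:,:2]-P[:,:2].mean(0))@ax; print('rod far',s.max(), Q[s>s.max()-8].mean(0).round(1))
m=reg(500,680,-300,-100,75,110)&((hsv[...,0]<6)|(hsv[...,0]>174))&(hsv[...,1]>130)
P=C[m];print('lever',len(P),P.mean(0).round(1),cv2.minAreaRect(P[:,:2].astype(np.float32)))
m=reg(480,600,-300,-110,112,135);P=C[m];print('guard top',len(P),P.mean(0).round(1),P[:,2].max(),cv2.minAreaRect(P[:,:2].astype(np.float32)))
E
python3 rod.py wrist16 wrist; python3 rod.py top16 top; python3 rod.py scene16 scene
python3 - <<'E'
from h import *
z=np.load('pics/wrist16.npz');p=z['p'];save(cv2.resize(p[90:330,210:510],None,fx=2.6,fy=2.4,interpolation=cv2.INTER_CUBIC),'w16c')
st=dict(eef_pos=z['pos'],tcp_rot=z['rot']);C=cloud('wrist',z['d'],st)
m=(C[...,0]>330)&(C[...,0]<470)&(C[...,1]>-300)&(C[...,1]<-120)&(C[...,2]>2.5)&(C[...,2]<12)&(p.max(2)<110)
P=C[m];k,L,s,c=cv2.connectedComponentsWithStats(m.astype(np.uint8));
for i in range(1,k):
    if s[i,4]>500:
        Q=C[L==i];print(s[i,4],Q.mean(0).round(1),cv2.minAreaRect(Q[:,:2].astype(np.float32)))
m=(C[...,0]>330)&(C[...,0]<470)&(C[...,1]>-300)&(C[...,1]<-120)&(C[...,2]>115)&(C[...,2]<150)&(p.max(2)<90)
k,L,s,c=cv2.connectedComponentsWithStats(m.astype(np.uint8))
for i in range(1,k):
    if s[i,4]>15: Q=C[L==i];print('saddle',s[i,4],Q.mean(0).round(1),Q.min(0).round(1),Q.max(0).round(1))
E
```

```text
handle 1907 [ 403.7 -214.2  136.3] 136.4 ((403.87359619140625, -217.82745361328125), (15.647626876831055, 110.96967315673828), 4.700544357299805)
axis [ 0.07880296 -0.99689021] yaw -1.4919115758884252
-51.82770954859568 59.118461453354854 z vs s [1.02780418e-03 1.36273537e+02]
rod far 144.66475456829806 [ 414.5 -354.2  127.4]
lever 670 [ 598.1 -198.7   99.3] ((599.4210815429688, -199.35324096679688), (56.171142578125, 13.961365699768066), 75.83401489257812)
guard top 1240 [ 513.5 -178.4  124.2] 129.6092742322307 ((513.6466064453125, -180.1342315673828), (118.72481536865234, 9.033235549926758), 77.31896209716797)
handle 136 [ 401.6 -196.8  135.5] 135.5 ((401.33135986328125, -197.2353515625), (16.10639762878418, 74.78589630126953), 3.6763293743133545)
axis [ 0.06810549 -0.99767813] yaw -1.5026380727317377
-36.95725239443745 37.863564697335995 z vs s [5.07987982e-03 1.35499796e+02]
rod far 25.3149552707709 [ 410.9 -221.5  120.7]
lever 64 [ 600.  -197.7   99.4] ((599.9306030273438, -198.39723205566406), (54.159542083740234, 12.315130233764648), 76.49723815917969)
guard top 104 [ 513.4 -1
[... 706 characters left out ...]
88, 7.96489953994751), 77.52490997314453)
1564 [ 416.1 -199.    10.5] ((401.9029541015625, -211.00543212890625), (68.62674713134766, 111.69635009765625), 5.020857334136963)
851 [ 380.2 -221.8   10.5] ((379.8064880371094, -229.7548370361328), (24.35483169555664, 81.87655639648438), 3.5009100437164307)
saddle 164 [ 417.  -169.6  128.4] [ 411.9 -176.1  119.1] [ 422.5 -163.4  135.1]
saddle 186 [ 380.  -172.4  128.7] [ 374.5 -179.1  115.2] [ 385.5 -165.9  135.6]
saddle 21 [ 409.5 -185.9  133.9] [ 408.9 -195.   130. ] [ 409.9 -176.9  135.8]
saddle 133 [ 423.2 -252.3  128. ] [ 418.7 -259.3  115.3] [ 428.1 -246.4  135. ]
saddle 143 [ 386.5 -254.9  128.5] [ 381.1 -261.3  115.6] [ 392.1 -248.5  134.9]
```

View pics/w16c.png

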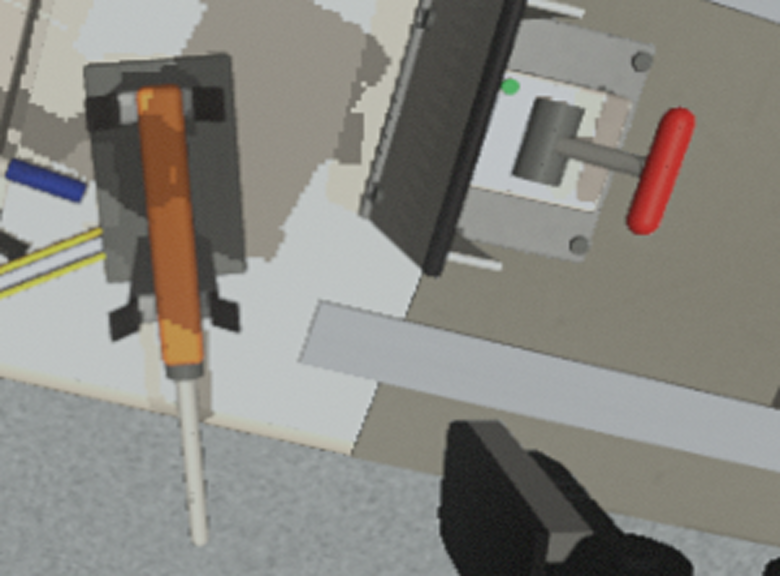

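step_arm --pt "1 -8 -30 0 0 0.05 60" --pt "1.1 -14.7 -75 0 0 0.084 60" --pt "1.1 -14.7 -120 0 0 0.084 60" --pt "1.1 -14.7 -150 0 0 0.084 60" --pt "1.1 -14.7 -160 0 0 0.084 60" --pt "1.1 -14.7 -160 0 0 0.084 60" --pt "1.1 -14.7 -160 0 0 0.084 60" --pt "1.1 -14.7 -160 0 0 0.084 60"

```text
clock: 31.5
eef_pos: [405.1, -226.2, 173.0]
tcp_rot: [-0.373, 1.566, -0.293]
contact_force: [-0.8, 0.3, 0.2]
opening: 0.702
```

```bash
python3 look.py 17 wrist; python3 rod.py wrist17 wrist
```

```text
tcp [ 405.  -226.2  172.9] x [ 0.005 -0.001 -1.   ] jaw 0.079 t 31.55 open 0.6991579638775974
handle 6256 [ 403.3 -211.6  136.3] 136.4 ((403.8492126464844, -218.66473388671875), (15.76021957397461, 112.99102783203125), 4.453896999359131)
axis [ 0.07691881 -0.99703736] yaw -1.4938014655212293
-49.42771129439569 63.56993466002957 z vs s [1.45072001e-03 1.36341193e+02]
rod far 109.55821851347683 [ 411.8 -316.3  127.8]
lever 244 [ 590.4 -217.8   96.3] ((590.564453125, -215.6521453857422), (5.987431049346924, 21.791637420654297), 3.4256680011749268)
guard top 4771 [ 513.  -177.3  122.7] 128.77607959256702 ((513.6873779296875, -179.8584747314453), (119.7868423461914, 9.403831481933594), 77.37208557128906)
```

View pics/wrist17.png

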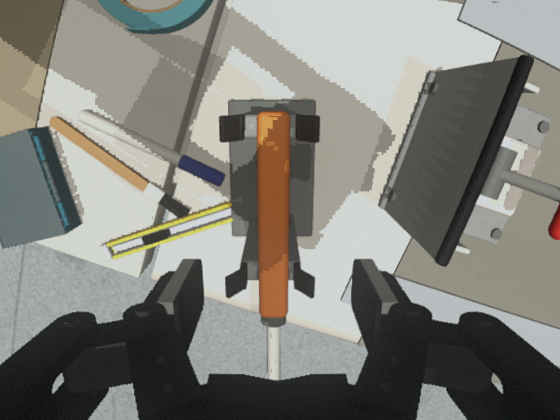

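step_arm --pt "-0.8 0.4 -20 0 0 0 60" --pt "-0.8 0.4 -40 0 0 0 60" --pt "-0.8 0.4 -60 0 0 0 60" --pt "-0.8 0.4 -68 0 0 0 60" --pt "-0.8 0.4 -68 0 0 0 30" --pt "-0.8 0.4 -68 0 0 0 12" --pt "-0.8 0.4 -68 0 0 0 8" --pt "-0.8 0.4 -68 0 0 0 8" --force 70

```text
clock: 32.55
eef_pos: [404.7, -226.1, 105.7]
tcp_rot: [-0.416, 1.564, -0.336]
contact_force: [-1.8, 0.7, 6.5]
opening: 0.177
```

step_arm --pt "0 0 0 0 0 0 8" --pt "0 0 5 0 0 0 8" --pt "0 0 15 0 0 0 8" --pt "0 0 30 0 0 0 8" --pt "0 0 50 0 0 0 8" --pt "0 0 70 0 0 0 8" --pt "0 0 90 0 0 0 8" --pt "0 0 100 0 0 0 8"

```text
clock: 33.55
eef_pos: [405.3, -226.3, 207.6]
tcp_rot: [-0.459, 1.562, -0.38]
contact_force: [1.4, -0.8, -1.9]
opening: 0.177
```

```bash
python3 look.py 18 wrist scene
```

```text
scene disc n 307 mean [475.6  27.7  70.9] mec [475.2  28.3] 30.2 pix [230. 204.]
scene disc n 324 mean [567.9  -9.1  71.1] mec [567.6  -8.8] 30.4 pix [267. 211.]
tcp [ 405.3 -226.4  207.1] x [ 0.008 -0.003 -1.   ] jaw 0.079 t 33.65 open 0.17576864935646794
```

View pics/wrist18.png

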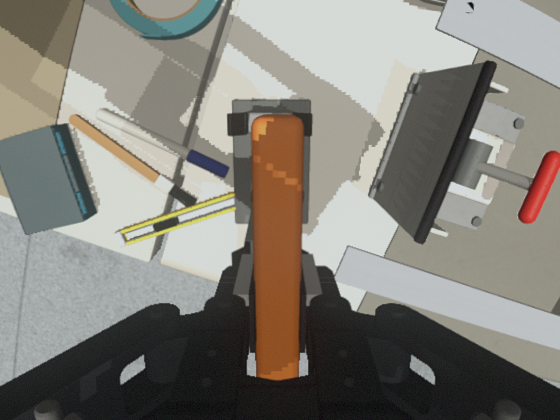

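View pics/scene18.png

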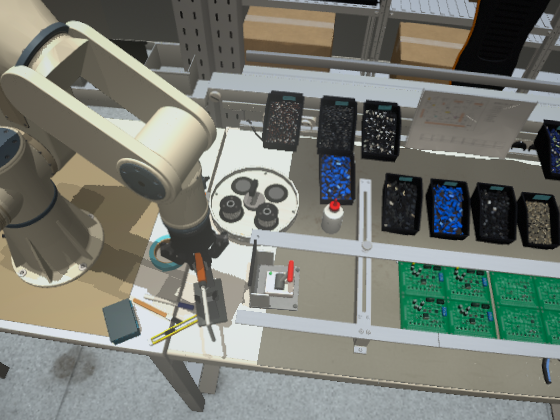

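```bash
python3 - <<'E'
from h import *
z=np.load('pics/wrist18.npz');st=dict(eef_pos=z['pos'],tcp_rot=z['rot']);C=cloud('wrist',z['d'],st)
hsv=cv2.cvtColor(z['p'],cv2.COLOR_RGB2HSV)
m=(np.abs(C[...,0]-404)<25)&(C[...,1]<-150)&(C[...,1]>-290)&(C[...,2]>210)&(C[...,2]<260)&(hsv[...,0]>5)&(hsv[...,0]<25)&(hsv[...,1]>120)
P=C[m];P=P[P[:,2]>np.percentile(P[:,2],30)];print(len(P),P.mean(0),np.polyfit(P[:,1],P[:,2],1),P[:,1].min(),P[:,1].max())
print(delta(1.349))
E
```

```text
8714 [ 404.61059514 -205.40695649  238.59528905] [-1.56867067e-03  2.38273073e+02] -255.4580831449852 -162.7322308272007
[-0.00233217  0.00898082  1.2695591 ]
```

step_arm --pt "0 0 20 0 0 0 8" --pt "0 0 45 0 0 0.05 8" --pt "0 0 65 0 0 0.15 8" --pt "5 0 75 0 0 0.28 8" --pt "10 0 80 0 0 0.42 8" --pt "15 5 80 0 0 0.56 8" --pt "20 10 80 0 0 0.66 8" --pt "25 15 80 0 0 0.72 8"

```text
clock: 34.65
eef_pos: [430.0, -211.0, 286.2]
tcp_rot: [-0.321, 1.563, 0.481]
contact_force: [-0.4, -0.8, -2.1]
opening: 0.172
```

```bash
python3 - <<'E'
from h import *
print(delta(1.349),tool()[0]['eef_pos'])
E
```

```text
[-0.00539005  0.00572994  0.54707702] [ 430.03776486 -211.0134733   286.22099836]
```

step_arm --pt "5 3 0 0 0 0.06 8" --pt "12 8 0 0 0 0.16 8" --pt "20 13 0 0 0 0.27 8" --pt "30 19 0 -0.003 0.003 0.38 8" --pt "42 25 0 -0.005 0.006 0.47 8" --pt "54 30 0 -0.005 0.006 0.53 8" --pt "62 34 0 -0.005 0.006 0.547 8" --pt "66 35 0 -0.005 0.006 0.547 8"

```text
clock: 35.65
eef_pos: [496.1, -175.8, 285.7]
tcp_rot: [1.371, 1.569, 2.72]
contact_force: [0.1, -0.0, -2.2]
opening: 0.177
```

```bash
python3 look.py 20 wrist scene top; python3 rod.py scene20 scene | tail -2;python3 rod.py wrist20 wrist | tail -2; python3 - <<'E'
from h import *
z=np.load('pics/scene20.npz');save(cv2.resize(z['p'][130:330,180:400],None,fx=3.5,fy=3,interpolation=cv2.INTER_CUBIC),'s20c')
E
```

```text
wrist bench n 168 mean [441.9 123.5  39.1] mec [443.  121.6] 23.9 pix [546.  61.]
wrist bench n 522 mean [469.1  12.4  38.1] mec [472.  25.] 28.5 pix [450. 106.]
wrist bench n 319 mean [476.2 -46.2  39.9] mec [478.5 -41.4] 42.8 pix [397. 125.]
wrist bench n 399 mean [529.   36.4  42.1] mec [536.1  50.7] 28.6 pix [479. 158.]
wrist bench n 665 mean [532.6  56.2  47.5] mec [536.7  60.1] 24.6 pix [499. 159.]
wrist bench n 445 mean [554.5 -22.2  38.4] mec [562.4 -12.9] 27.0 pix [428. 192.]
wrist disc n 2547 mean [474.8  29.9  71.4] mec [474.9  30.8] 30.5 pix [483. 109.]
wrist disc n 2209 mean [567.   -6.8  71.5] mec [567.8  -5.8] 30.2 pix [456. 208.]
scene bench n 92 mean [550.8  53.2  46.7] mec [544.6  57.4] 23.0 pix [258. 199.]
scene disc n 186 mean [5.725e+02 1.000e-01 7.120e+01] mec [569.7  -3. ] 27.9 pix [268. 208.]
top disc n 275 mean [567.3  -6.   70.9] mec [567.6  -6.2] 29.5 pix [280. 222.]
top disc n 283 mean [474.5  30.7  71.1] mec [475.   30.7] 29.6 pix [268. 252.]
tcp [ 495.8 -176.1  286. ] x [-0.001  0.    -1.   ] jaw 1.348 t 35.8 open 0.17645436308255244
handle 0 [nan nan na
[... 1020 characters left out ...]
dle',len(P),P.mean(0).round(1),np.median(P[:,2]).round(1),rc)
  ret = um.true_divide(
  return _methods._mean(a, axis=axis, dtype=dtype,
  ret = ret.dtype.type(ret / rcount)
rod.py:9: RuntimeWarning: Mean of empty slice.
  ax=np.linalg.svd(P[:,:2]-P[:,:2].mean(0),full_matrices=False)[2][0];ax*=-np.sign(ax[1]);print('axis',ax,'yaw',np.arctan2(ax[1],ax[0]))
Traceback (most recent call last):
  File "rod.py", line 9, in <module>
    ax=np.linalg.svd(P[:,:2]-P[:,:2].mean(0),full_matrices=False)[2][0];ax*=-np.sign(ax[1]);print('axis',ax,'yaw',np.arctan2(ax[1],ax[0]))
       ~~~~~~~~~~~~~~~~~~~~~~~~~~~~~~~~~~~~~~~~~~~~~~~~~~~~~~~~~~~~~^^^
IndexError: index 0 is out of bounds for axis 0 with size 0
```

View pics/wrist20.png

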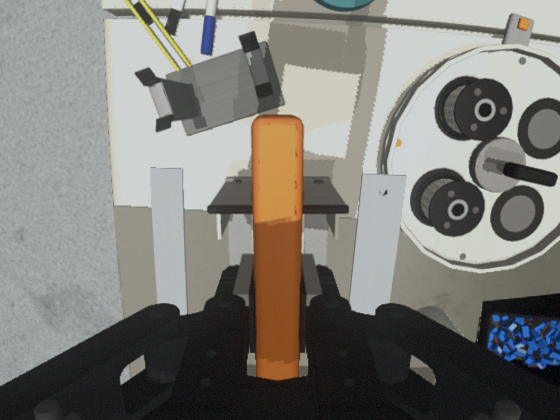

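View pics/s20c.png

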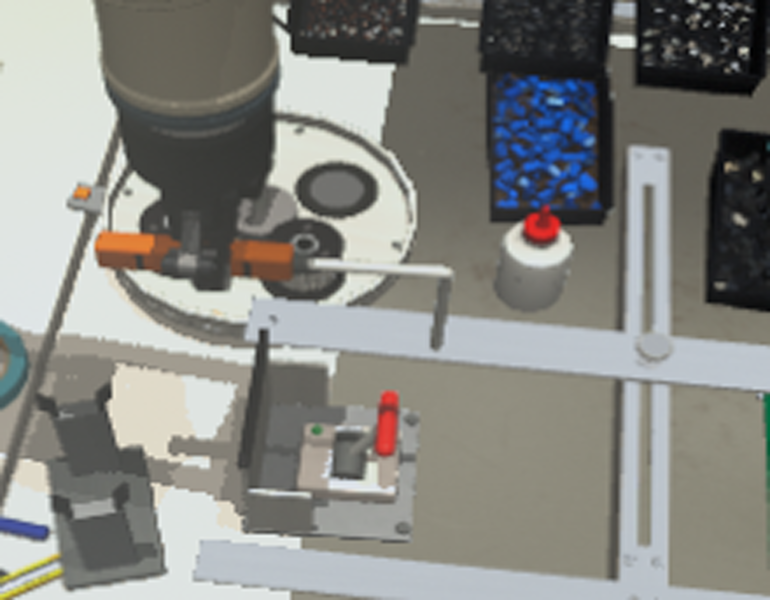

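```bash
python3 - <<'E'
from h import *
print(proj('scene',[[624.5,-205.1,211],[599.6,-199.4,93]]))
z=np.load('pics/scene20.npz');p=z['p'];C=cloud('scene',z['d'])
m=(C[...,2]>190)&(C[...,2]<320)&(C[...,0]>605)&(C[...,0]<650)&(C[...,1]>-240)&(C[...,1]<-170)
P=C[m];print(len(P),np.c_[P].round(0)[::6].tolist())
E
```

```text
[[303.90926067 244.70552758]
 [289.75330809 269.98459052]]
143 [[605.0, -202.0, 308.0], [617.0, -203.0, 308.0], [611.0, -204.0, 307.0], [622.0, -206.0, 309.0], [613.0, -205.0, 305.0], [624.0, -209.0, 308.0], [612.0, -208.0, 306.0], [624.0, -210.0, 306.0], [626.0, -209.0, 302.0], [621.0, -208.0, 294.0], [624.0, -210.0, 293.0], [622.0, -208.0, 283.0], [625.0, -211.0, 283.0], [621.0, -206.0, 270.0], [624.0, -211.0, 273.0], [621.0, -207.0, 261.0], [625.0, -209.0, 259.0], [622.0, -208.0, 251.0], [626.0, -209.0, 247.0], [621.0, -205.0, 235.0], [624.0, -210.0, 238.0], [621.0, -209.0, 228.0], [625.0, -210.0, 225.0], [622.0, -208.0, 215.0]]
```

step_arm --pt "0.5 0 -15 0 0 0 8" --pt "0.5 0 -35 0 0 0 8" --pt "0.5 0 -60 0 0 0 8" --pt "0.5 0 -85 0 0 0 8" --pt "0.5 0 -110 0 0 0 8" --pt "0.5 0 -130 0 0 0 8" --pt "0.5 0 -144 0 0 0 8" --pt "0.5 0 -149 0 0 0 8"

```text
clock: 36.8
eef_pos: [495.7, -176.0, 135.9]
tcp_rot: [1.462, 1.568, 2.81]
contact_force: [0.3, 0.5, -1.3]
opening: 0.176
```

```bash
python3 look.py 21 scene; python3 - <<'E'
from h import *
z=np.load('pics/scene21.npz');save(cv2.resize(z['p'][180:320,220:360],None,fx=4,fy=4,interpolation=cv2.INTER_CUBIC),'s21c')
print(tool()[0]['contact_force'])
E
```

```text
scene disc n 263 mean [572.6 -10.7  71.2] mec [569.8  -8.4] 29.5 pix [268. 212.]
tcp [ 495.8 -176.   136. ] x [-0.002  0.001 -1.   ] jaw 1.348 t 36.85 open 0.1744174780620314
[-0.633007    0.31965469 -1.43968869]
```

View pics/s21c.png

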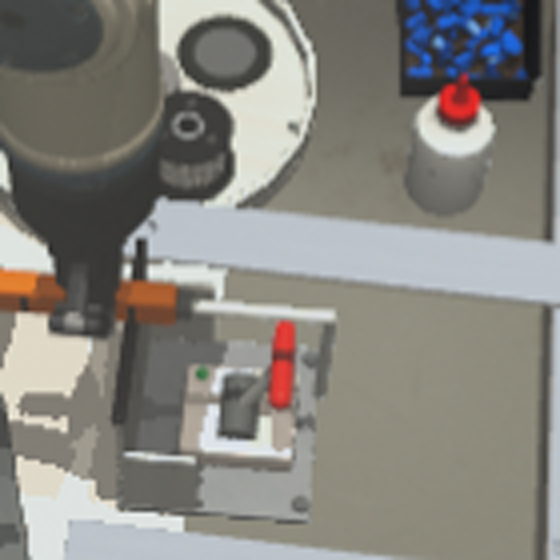

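step_arm --pt "-4 0.9 0 0 0 0 8" --pt "-10 2.3 0 0 0 0 8" --pt "-16 3.6 0 0 0 0 8" --pt "-22 5 0 0 0 0 8" --pt "-28 6.3 0 0 0 0 8" --pt "-34 7.7 0 0 0 0 8" --pt "-39 8.8 0 0 0 0 8" --pt "-42 9.5 0 0 0 0 8"

```text
clock: 37.85
eef_pos: [453.6, -166.4, 136.0]
tcp_rot: [1.424, 1.569, 2.772]
contact_force: [2.2, -0.7, -1.8]
opening: 0.169
```

step_arm --pt "-4 0.9 0 0 0 0 8" --pt "-10 2.3 0 0 0 0 8" --pt "-15 3.4 0 0 0 0 8" --pt "-19 4.3 0 0 0 0 8" --pt "-22 5 0 0 0 0 8" --pt "-24 5.4 0 0 0 0 8" --pt "-26 5.9 0 0 0 0 8" --pt "-27 6.1 0 0 0 0 8"

```text
clock: 38.85
eef_pos: [428.2, -160.9, 136.8]
tcp_rot: [-1.651, 1.569, -0.303]
contact_force: [6.2, -1.8, -0.5]
opening: 0.176
```

```bash
python3 look.py 22 scene top; python3 - <<'E'
from h import *
z=np.load('pics/scene22.npz');save(cv2.resize(z['p'][180:320,220:360],None,fx=4,fy=4,interpolation=cv2.INTER_CUBIC),'s22c')
print(tool()[0]['contact_force'])
for n in('scene','top'):
    z=np.load('pics/%s22.npz'%n);C=cloud(n,z['d']);hsv=cv2.cvtColor(z['p'],cv2.COLOR_RGB2HSV)
    m=(C[...,0]>500)&(C[...,0]<640)&(C[...,1]>-260)&(C[...,1]<-140)&(C[...,2]>75)&(C[...,2]<115)&((hsv[...,0]<4)|(hsv[...,0]>174))&(hsv[...,1]>140)
    P=C[m];print(n,len(P),P.mean(0),cv2.minAreaRect(P[:,:2].astype(np.float32)) if len(P) else '')
E
```

```text
scene disc n 250 mean [480.7  27.   71.2] mec [475.6  28.7] 29.9 pix [232. 204.]
scene disc n 322 mean [568.1  -9.3  71.2] mec [568.4  -7.6] 30.3 pix [267. 211.]
top disc n 272 mean [567.2  -5.9  71.1] mec [567.5  -6.2] 29.4 pix [280. 222.]
top disc n 284 mean [474.5  31.1  71.3] mec [475.   30.7] 29.6 pix [268. 252.]
tcp [ 428.  -160.8  136.7] x [ 0.002 -0.    -1.   ] jaw 1.348 t 38.95 open 0.17269067489700193
[ 3.84448402 -1.01339375  2.43444714]
scene 102 [ 544.37013217 -191.62230072   95.5706032 ] ((544.4046630859375, -190.73223876953125), (52.15056228637695, 12.246891975402832), 78.37466430664062)
top 45 [ 544.5137099  -182.41776374   95.44061099] ((544.2942504882812, -186.4636993408203), (50.35042953491211, 11.409504890441895), 79.4277114868164)
```

View pics/s22c.png

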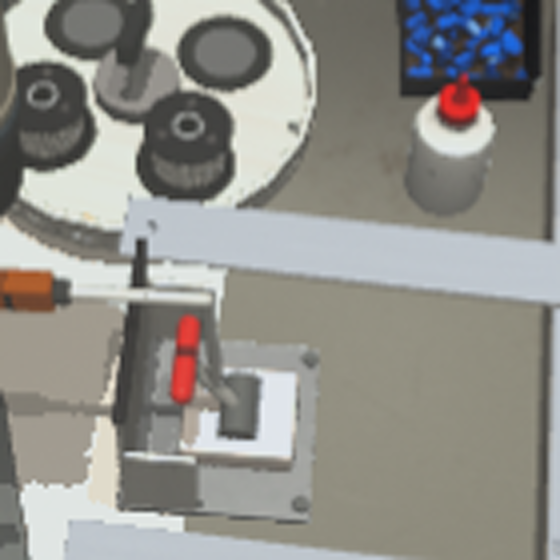

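step_arm --pt "4 -0.9 0 0 0 0 8" --pt "9 -2 0 0 0 0 8" --pt "13 -3 0 0 0 0 8" --pt "13 -3 10 0 0 0 8" --pt "13 -3 30 0 0 0 8" --pt "13 -3 60 0 0 0 8" --pt "13 -3 90 0 0 0 8" --pt "13 -3 120 0 0 0 8"

```text
clock: 39.95
eef_pos: [440.6, -163.7, 258.2]
tcp_rot: [-1.631, 1.569, -0.283]
contact_force: [0.1, 1.1, -1.6]
opening: 0.178
```

step_arm --pt "0 0 15 0 0 0 8" --pt "-2 -5 25 0 0 -0.07 8" --pt "-5 -12 25 0 0 -0.2 8" --pt "-8 -20 25 0 0 -0.35 8" --pt "-12 -28 25 0 0 -0.5 8" --pt "-16 -36 25 0 0 -0.63 8" --pt "-20 -42 25 0 0 -0.73 8" --pt "-24 -48 25 0 0 -0.78 8"

```text
clock: 40.95
eef_pos: [416.0, -211.7, 282.9]
tcp_rot: [-2.437, 1.57, -1.871]
contact_force: [1.0, 0.6, -2.3]
opening: 0.176
```

```bash
python3 - <<'E'
from h import *
print(delta(.079),tool()[0]['eef_pos'])
E
```

```text
[ 6.46359014e-04 -3.90741604e-04 -4.87273755e-01] [ 415.9934973  -211.71057562  282.93601439]
```

step_arm --pt "-2 -1 0 0 0 -0.06 8" --pt "-5 -3 0 0 0 -0.16 8" --pt "-9 -5 0 0 0 -0.28 8" --pt "-12 -7 0 0 0 -0.39 8" --pt "-13.7 -8.6 -20 0 0 -0.46 8" --pt "-13.7 -8.6 -60 0 0 -0.489 8" --pt "-13.7 -8.6 -100 0 0 -0.489 8" --pt "-13.7 -8.6 -120 0 0 -0.489 8"

```text
clock: 41.95
eef_pos: [401.0, -219.7, 160.9]
tcp_rot: [2.774, 1.567, 2.852]
contact_force: [-0.2, -0.0, -1.6]
opening: 0.173
```

```bash
python3 look.py 23 wrist scene; python3 - <<'E'
from h import *
z=np.load('pics/wrist23.npz');st=dict(eef_pos=z['pos'],tcp_rot=z['rot']);C=cloud('wrist',z['d'],st)
hsv=cv2.cvtColor(z['p'],cv2.COLOR_RGB2HSV)
m=(np.abs(C[...,0]-404)<25)&(C[...,1]<-140)&(C[...,1]>-290)&(C[...,2]>180)&(C[...,2]<210)&(hsv[...,0]>5)&(hsv[...,0]<25)&(hsv[...,1]>120)
P=C[m];P=P[P[:,2]>np.percentile(P[:,2],30)];print(len(P),P.mean(0),np.polyfit(P[:,1],P[:,2],1),np.polyfit(P[:,1],P[:,0],1),P[:,1].min(),P[:,1].max())
p=z['p']
m=(C[...,0]>330)&(C[...,0]<470)&(C[...,1]>-300)&(C[...,1]<-120)&(C[...,2]>115)&(C[...,2]<140)&(p.max(2)<90)
k,L,s,c=cv2.connectedComponentsWithStats(m.astype(np.uint8))
for i in range(1,k):
    if s[i,4]>60: Q=C[L==i];print('saddle',s[i,4],Q.mean(0).round(1),Q.min(0).round(1),Q.max(0).round(1))
E
```

```text
scene bench n 64 mean [565.3 -26.7  40.2] mec [566.2 -18.7] 23.1 pix [266. 224.]
scene disc n 308 mean [475.7  27.4  71.2] mec [474.3  29.2] 30.3 pix [230. 204.]
scene disc n 322 mean [568.1  -8.9  71. ] mec [568.   -7.9] 29.5 pix [267. 211.]
tcp [ 400.6 -219.5  160.9] x [-0.005  0.002 -1.   ] jaw 0.078 t 42.05 open 0.17548236659657532
8610 [ 401.3975933  -208.531736    191.09032017] [-4.35954483e-02  1.81999286e+02] [-7.24537907e-02  3.86288679e+02] -248.07926537582568 -157.60070199545163
saddle 684 [ 380.  -171.9  128.3] [ 374.4 -178.3  115.1] [ 385.4 -165.6  135.3]
saddle 728 [ 416.5 -169.2  128.5] [ 411.  -176.1  115.2] [ 422.3 -162.7  135.9]
```

View pics/wrist23.png

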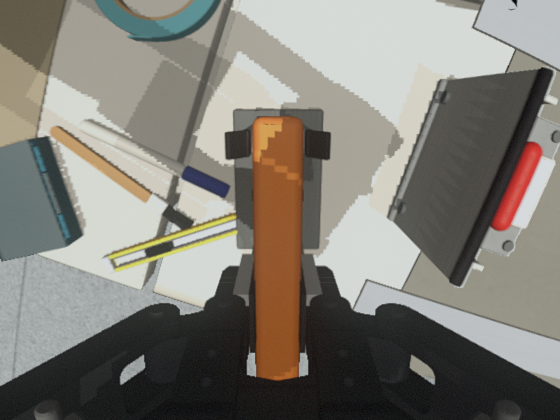

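step_arm --pt "0 0 -5 0.02 0.002 0 8" --pt "0 0 -15 0.044 0.003 0 8" --pt "0 0 -27 0.044 0.003 0 8" --pt "0 0 -38 0.044 0.003 0 8" --pt "0 0 -46 0.044 0.003 0 8" --pt "0 0 -51 0.044 0.003 0 8" --pt "0 0 -54 0.044 0.003 0 8" --pt "0 0 -54 0.044 0.003 0 8"

```text
clock: 43.05
eef_pos: [400.7, -219.5, 106.8]
tcp_rot: [1.66, 1.524, 1.738]
contact_force: [0.5, -0.2, -1.3]
opening: 0.179
```

```bash
python3 look.py 24 wrist; python3 - <<'E'
from h import *
print(tool()[0]['contact_force'])
z=np.load('pics/wrist24.npz');st=dict(eef_pos=z['pos'],tcp_rot=z['rot']);C=cloud('wrist',z['d'],st)
hsv=cv2.cvtColor(z['p'],cv2.COLOR_RGB2HSV)
m=(np.abs(C[...,0]-404)<25)&(C[...,1]<-140)&(C[...,1]>-290)&(C[...,2]>125)&(C[...,2]<150)&(hsv[...,0]>5)&(hsv[...,0]<25)&(hsv[...,1]>120)
P=C[m];P=P[P[:,2]>np.percentile(P[:,2],30)];print(len(P),P.mean(0),np.polyfit(P[:,1],P[:,2],1),np.polyfit(P[:,1],P[:,0],1),P[:,1].min(),P[:,1].max())
E
```

```text
tcp [ 400.8 -219.5  107. ] x [-0.007  0.046 -0.999] jaw 0.078 t 43.1 open 0.17169390802740037
[ 0.228307    0.53944098 -0.90258222]
8642 [ 400.54162091 -202.45765323  137.643245  ] [-4.80479134e-03  1.36670478e+02] [-7.51270023e-02  3.85331584e+02] -248.58249151161812 -157.5155856688268
```

View pics/wrist24.png

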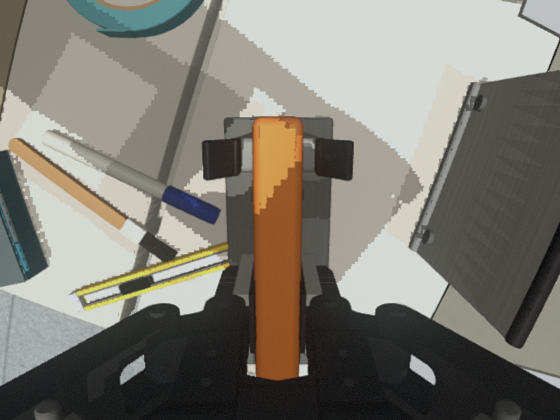

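Level and in the saddles, about 1 mm above the floor. I'll lower that millimetre, release, then rise.

step_arm --pt "0 0 -0.8 0 0 0 8" --pt "0 0 -1.2 0 0 0 8" --pt "0 0 -1.2 0 0 0 8" --pt "0 0 -1.2 0 0 0 18" --pt "0 0 -1.2 0 0 0 26" --pt "0 0 -1.2 0 0 0 40" --pt "0 0 -1.2 0 0 0 55" --pt "0 0 -1.2 0 0 0 60"

```text
clock: 44.1
eef_pos: [400.7, -219.5, 105.8]
tcp_rot: [1.656, 1.525, 1.734]
contact_force: [-1.0, 0.1, -0.3]
opening: 0.705
```

step_arm --pt "0 0 5 0 0 0 60" --pt "0 0 20 0 0 0 60" --pt "0 0 45 0 0 0 60" --pt "0 0 80 0 0 0 60" --pt "0 0 120 0 0 0 60" --pt "0 0 160 0 0 0 60" --pt "0 0 200 0 0 0 60" --pt "0 0 220 0 0 0 60"

```text
clock: 45.1
eef_pos: [401.2, -219.8, 329.3]
tcp_rot: [1.584, 1.527, 1.662]
contact_force: [0.1, -0.6, -0.5]
opening: 0.702
```

step_arm --pt "0 0 0 0 0 0 60" --pt "0 0 0 0 0 0 60" --pt "0 0 0 0 0 0 60" --pt "0 0 0 0 0 0 60" --pt "0 0 0 0 0 0 60" --pt "0 0 0 0 0 0 60" --pt "0 0 0 0 0 0 60" --pt "0 0 0 0 0 0 60"

```text
clock: 46.1
eef_pos: [401.2, -219.8, 329.3]
tcp_rot: [1.584, 1.527, 1.662]
contact_force: [-1.3, 0.3, -0.7]
opening: 0.707
```

```bash
python3 look.py 25 wrist scene top; python3 rod.py wrist25 wrist; python3 rod.py scene25 scene
```

```text
wrist bench n 223 mean [470.9 -44.   40.1] mec [472.1 -41.3] 32.9 pix [352.  22.]
wrist bench n 397 mean [558.8 -25.5  38.2] mec [564.2 -19.3] 26.1 pix [431.  14.]
wrist disc n 661 mean [569.8 -25.   71.5] mec [570. -18.] 27.1 pix [453.   7.]
scene disc n 278 mean [478.1  27.4  70.8] mec [475.7  29.2] 29.8 pix [231. 204.]
scene disc n 321 mean [568.   -9.5  71.2] mec [568.   -8.5] 29.8 pix [267. 211.]
top disc n 272 mean [567.2  -6.2  71.3] mec [567.6  -6.1] 29.5 pix [280. 222.]
top disc n 274 mean [475.2  31.7  71.1] mec [475.3  31.2] 29.6 pix [268. 252.]
tcp [ 401.2 -219.8  329.3] x [-0.004  0.043 -0.999] jaw 0.078 t 46.25 open 0.7027397124178884
handle 1951 [ 401.4 -209.6  136.3] 136.4 ((401.7305603027344, -211.5718994140625), (14.95502758026123, 108.26608276367188), 4.237845420837402)
axis [ 0.07630099 -0.99708483] yaw -1.4944211069963822
-52.1109121017666 56.154456542853815 z vs s [-2.76147341e-04  1.36321506e+02]
rod far 144.93337008976238 [ 413.  -349.6  127.8]
lever 653 [ 543.2 -186.5   95.9] ((544.0845336914062, -187.07351684570312), (55.657936096191406, 14.0369234085083), 77.73220825195312)
guard top 1248 [ 513.5 -178.   124.2] 128.64513453654655 ((513.954833984375, -179.95835876464844), (119.16526794433594, 8.728466987609863), 77.58366394042969)
handle 298 [ 401.7 -217.6  135.8] 135.8 ((401.4196472167969, -215.21743774414062), (15.042954444885254, 108.98506164550781), 4.247506618499756)
axis [ 0.07480258 -0.99719836] yaw -1.4959238090276032
-56.90654722432556 52.081144343203675 z vs s [9.48038046e-04 1.35793511e+02]
rod far 141.29413917182418 [ 412.1 -355.2  118.1]
lever 113 [ 544.4 -191.7   95.5] ((544.5380859375, -190.86843872070312), (54.04507827758789, 12.481484413146973), 78.80918884277344)
guard top 168 [ 513.6 -186.3  124.9] 129.39284047456135 ((514.2216186523438, -182.11329650878906), (120.09654235839844, 8.225996017456055), 77.59757995605469)
```

View pics/scene25.png

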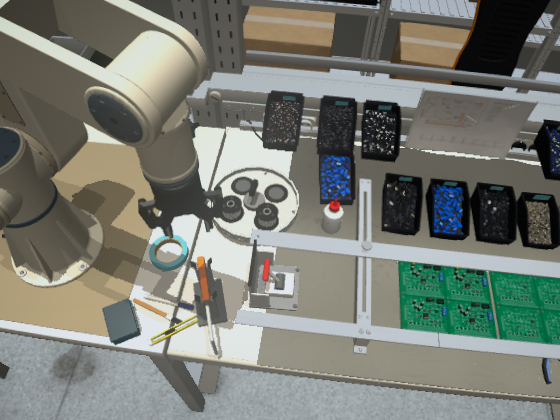

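View pics/wrist25.png

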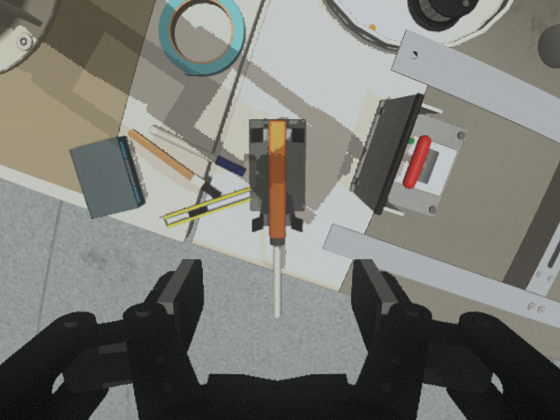

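```bash
python3 - <<'E'
from h import *
for n in ('top','scene'):
    z=np.load('pics/%s25.npz'%n);p=z['p'];C=cloud(n,z['d'])
    m=blob(C,(539.5,57),112,20,38)&(p.max(2)<(110 if n=='top' else 90))
    k,L,s,ce=cv2.connectedComponentsWithStats(m.astype(np.uint8))
    for i in range(1,k):
        if s[i,4]>70:
            P=onz(n,np.argwhere(L==i)[:,::-1],30.);cc,rr=cv2.minEnclosingCircle(P[:,:2].astype(np.float32));print(n,'pad',np.round(cc,1),round(rr,1))
    m=blob(C,(539.5,57),40,98,115);Q=C[m];print('knob',cv2.minAreaRect(Q[:,:2].astype(np.float32)))
    for f in('0','25'):
        if f=='0': p=np.load('pics/%s0p.npy'%n);d=np.load('pics/%s0.npy'%n)
        else: p=z['p'];d=z['d']
        C=cloud(n,d);hsv=cv2.cvtColor(p,cv2.COLOR_RGB2HSV)
        m=blob(C,(742,-34),60,60,140);b=(hsv[...,0]>105)&(hsv[...,0]<125)&(hsv[...,1]>150)&blob(C,(780,80),110,20,100)
        print(f,'bottle',C[m].mean(0).round(1),'bin',C[b].mean(0).round(1),b.sum())
E
```

```text
top pad [605.1  83.4] 31.5
top pad [514.7 123.4] 31.4
knob ((539.6068115234375, 57.04900360107422), (45.431243896484375, 13.682815551757812), 66.72608184814453)
0 bottle [736.9 -29.6  83.8] bin [781.7  99.5  39. ] 308
25 bottle [736.9 -29.8  83.6] bin [781.3  99.7  39.4] 296
scene pad [513.4 119.9] 31.9
scene pad [604.2  81. ] 31.7
scene pad [473.6  29.4] 32.6
scene pad [565.1  -9.5] 31.8
knob ((540.4069213867188, 54.98298645019531), (46.30859375, 13.739388465881348), 68.26831817626953)
0 bottle [739.  -40.2  83.1] bin [784.2 114.8  44.6] 669
25 bottle [739.  -40.4  82.9] bin [784.6 115.3  44.6] 660
```

```bash
python3 -c "
from rig import order
print(order.sign_off())"
```

```text
the job is handed in; nothing more can be done
None
```

The job is handed in, at about 46 s of the 208 s allowed; no verdict was reported. I saw only two spools in any of the pictures, so I took the third as absent.

What I did:
- **Spools:** I set both spools on adjacent pads of the carousel.
- **Carousel:** I turned it one click anticlockwise by its bar knob, slowly enough that the spools stayed put.
- **Lever:** I took the rod from its stand, hooked the red crossbar and pulled the lever over.
- **Rod:** I laid the rod back in its stand, then moved the arm clear.

What the last camera checks showed:
- **Spools:** both upright, about 2–4 mm from their pad centres (limit 16 mm).
- **Carousel:** pads and knob line up with the next detent to within about 1–2°.
- **Lever:** crossbar about 33 mm in front of the hinge, which is fully on.
- **Rod:** about 1 mm from the seat by the wrist camera (3 mm by the scene camera), level, and aligned with the stand.
- **Bottle and bin:** not moved, to within 1 mm.

Nothing failed, and these disagreements were small:
- The cameras differed by 2–4 mm.
- The lever seemed to start about 0.14 rad off its zero.
- The rod pitched about 0.04 rad in the grip during the pull; I levelled it before laying it down.

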